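# Move the plug-in gauge to the regulated air outlet

## Robot

A 6-joint arm with a two-finger parallel gripper is mounted at the origin on the work surface. World frame = base frame: x ahead of the robot, y to its left, z up, the work surface at z = 0. Lengths are in m, angles in rad, forces in N, time in s.
With the tool pointing down it reaches from about 0.35 to 0.85 m from the base axis. Payload 8.1 kg.
Tool frame: the origin (TCP) lies midway between the tips of the shut fingers; the grasp point (between the pads) lies 19 mm behind it (robot.tcp_to_grasp is the distance from the TCP to the grasp point, in m); z points along the fingers, y is the direction in which the jaws open and shut (so a half turn about z gives the same grasp; the last joint's range is limited). The gripper opens to 93 mm and grips with 3 to 60 N. Pads are 15 mm wide; open, the fingers measure 128 mm over their backs; the gripper's body (75 mm by 188 mm) begins 65 mm behind the grasp point.
Start: joints at [1.022, 0.13, 1.488, -0, 1.523, -0.085], TCP at [0.268, 0.537, 0.219] pointing down, gripper open.
Joint ranges: [-2.96, 2.96], [-0.89, 2.26], [0.02, 2.5], [-1.34, 4.48], [0, 2.73], [-2.66, 2.66]. Speed limits (rad/s): [2.39, 2.39, 2.79, 3.14, 3.14, 3.14].

## Interface

Orientations are given as a rotation vector (axis times angle).
In Python, from plant import robot gives the robot as it stands.
- The arm moves only by the tool send_rows, never from a script. Its argument "series" is a list of rows, each an object of numbers: "wx", "wy", "wz": the turn, a rotation vector about the world's x, y, z in rad; "dx", "dy", "dz": the shift along the world's x, y, z in cm; "fingers": the closure in counts, from 0 (fully open) to 255 (shut). In form: [{"wx": .., "wy": .., "wz": .., "dx": .., "dy": .., "dz": .., "fingers": ..}, ...]. A call has 1 to 20 rows; each row shifts and turns the pose as measured when the row begins; what a row does not reach is not made up. A row lasts 1/12 s, in which the tool goes at most 41.7 mm and 7.16 degrees, less where a joint would pass 70% of its speed; a pose out of reach is approached as far as the arm can. A call is refused whole if a number of a shift passes 4.17 or a number of a turn 0.125, either way. A call with a gripper value outside its range is refused whole. The fingers move at their own pace and stop on an object; "newtons" is the grip in N (left out, the last holds). Time passes only in rows, so rows that do not move let the fingers close. It gives the time, the measured TCP pose, the force and the opening at its end, in the units of the state.
- robot.read_state(): the state, without advancing time (a new reading comes with each control period).
- robot.read_camera(name): name is "scene" or "top" or "wrist"; returns the picture (480x640x3 uint8, red, green, blue); there is no depth.
- robot.camera_info(name): a dict with "intrinsics" (3x3 intrinsics, pixels), "extrinsics" (4x4, takes a point from world to camera coordinates); the wrist camera has in their place "tool_from_camera" (4x4, takes a point from camera to tool coordinates, whose origin is the TCP and whose axes are the flange's). Camera axes: x right, y up, looking along -z (the intrinsics and any distortion apply to the point x, -y, -z); pixel columns grow to the right and rows downward; lengths in m; the calibration is good to about 2 mm. A picture is of the moment at which its call begins: read the wrist's pose just before it. camera_info takes no time and is no camera call.
- robot.close_job(): hands the job in, once; it reports no verdict.
The state is a dict: "t": time; "q": joint angles; "dq": joint speeds; "joint_torque": joint torques, N m; "tool_pos": TCP position; "orientation": TCP orientation; "force": force on the tool from outside, world axes, zero at the start; "wrist_torque": the same for the moment, N m; "opening": finger opening in m.
Only numpy, scipy, OpenCV 4.12 (cv2) and the standard library are available. Lean on these libraries where they do the work, as an engineer would, in place of code of your own. Each camera call takes 0.05 s, during which the arm holds its last target.

## Task

The plug-in pressure gauge sits in the direct air outlet (yellow collar): move it over to the regulated outlet (blue collar). Press the yellow release collar straight down until the gauge springs up free, lift it out, push its plug down into the blue outlet until it locks, and before letting go pull up on it with about 15 N to check that it holds. Go easy on the two fittings (35 N at the very most), and leave the gauge locked and upright, let go, with the other things on the bench where they were.

Things in the scene. Friction and masses are not known exactly. Their poses are not given: they have to be found in the camera images.
- direct_outlet: Direct air outlet, bolted to the bench: 70 mm square flange, riser with a shut ball valve, whose yellow lever lies on its -x side (25 to 37 mm high, out to x = -37 mm, y = 59 mm), and on the riser a coupling 37 mm in diameter with the yellow release collar on top. Origin: on the bench, on the coupling's vertical axis.
- direct_mouth (a point): Point on the yellow coupling's axis, 120 mm above the bench, at the level of the collar's top when it is up. The collar is a ring 50 mm in outer diameter with a 24 mm hole; below it four jaws and a spring valve lie in the bore.
- direct_collar (a joint): How far the yellow collar is pressed down, in m: 0 up, 0.006 at its stop. Its spring pushes back with 5 N at the top and 11.5 N at the stop. It opens the jaws: a plug is free from about 0.0035 on (9 N). A plug's nose between the jaws also holds them open and the collar about 0.003 down; the collar snaps back up when the plug locks or is out.
- reg_outlet: Regulated air outlet, like the other but with blue collar and lever. Origin: on the bench, on the coupling's vertical axis. Its coupling is screwed further or less far on to the riser, tight: the blue collar's top lies anywhere from 113 to 127 mm above the bench, which the poses do not tell.
- reg_collar (a joint): How far the blue collar is pressed down, in m: 0 up, 0.006 at its stop. Its spring pushes back with 5 N at the top and 11.5 N at the stop. It opens the jaws: a plug is free from about 0.0035 on (9 N). A plug's nose between the jaws also holds them open and the collar about 0.003 down; the collar snaps back up when the plug locks or is out.
- gauge_center (a point): Centre of the gauge's round case: 40 mm in diameter and 22 mm thick, dial side at its own -x, flat back at +x; about 0.18 kg. z is up along the stem. Below it: neck, 20 mm brass hex, then the steel plug. Locked in an outlet it stands 34 mm above the collar's top (the case from 14 to 54 mm above it); when sprung free it stands 9 mm higher.
- gauge_tip (a point): Tip of the plug, 70 mm below the centre of the case. The plug: nose tapering from 13 mm at the tip to 20 mm over 10 mm, groove from 14 to 25 mm up, then a 20 mm shank. Locked, the tip lies 36 mm below the collar's top, pushed up by a spring valve (6 N there, 3.5 N when it has risen 9 mm); 1.5 mm deeper is a hard seat. Going in takes up to about 15 N.
- wrench: Bystander: open-ended wrench, 160 mm, lying on the bench between the outlets. Origin on its underside.
- seal_roll: Bystander: white roll of thread-seal tape, 54 mm in diameter, 14 mm high, lying flat. Origin at its underside.
- blow_gun: Bystander: straight grey blow gun with a steel nozzle, 230 mm long, lying on the bench. Origin on its underside.
- oiler: Bystander: white oil bottle with a red cap, 48 mm in diameter, 115 mm high, upright. Origin at its underside.
- tape_measure: Bystander: orange tape measure, 66 by 34 by 60 mm high. Origin at its underside.
- screwdriver: Bystander: screwdriver with a green handle, 200 mm, lying on the bench. Origin on its underside.
- direct_latch: The latch of the yellow coupling: the collar and below it four steel jaws that grip above the plug's nose, 14 to 22 mm below the collar's top. Origin: the same as its outlet's, on the bench. With the gauge locked and not held, the valve's spring holds the plug up against it with about 4 N; a pull adds to that.
- reg_latch: The latch of the blue coupling: the collar and below it four steel jaws that grip above the plug's nose, 14 to 22 mm below the collar's top. Origin: the same as its outlet's, on the bench. With the gauge locked and not held, the valve's spring holds the plug up against it with about 4 N; a pull adds to that.
- spare_plug: Bystander: brass plug standing upright, 25 mm in diameter, 45 mm high. Origin at its underside.
- gauge: The whole gauge. Origin: the tip of its plug, axes as for the centre of the case.
There are look-alikes about, which are no part of the job. There is more than one size of the gauge; the job needs the smaller.

How it is judged:
By the outcome, as a careful person would: the job done as asked, in the order asked, and still so for the second after the job is handed in, with the robot touching nothing.
It also fails if it takes over 48 s, if anything falls off the work surface, if the arm or the gripper's body presses on something with over 40 N, if the wrist force passes 120 N, or if a joint passes its speed limit or range.

## Working session

There is one attempt and no reset: what is moved stays moved. The work goes in short steps, Python scripts to look and compute and a tool call to move; the robot and the scene stay as the last step left them, time stands still between calls to the robot, and variables do not carry over. Pictures are saved under pics/ and viewed, and the job is handed in when it is done.

Besides the shell and the picture viewer there is one more tool, called after ">>>" as name(argument=value, ...), one argument or row to a line, values as JSON. send_rows: Moves the arm, as the interface text tells. Its arguments: {"type":"object","properties":{"series":{"type":"array","items":{"type":"object","properties":{"wx":{"type":"number"},"wy":{"type":"number"},"wz":{"type":"number"},"dx":{"type":"number"},"dy":{"type":"number"},"dz":{"type":"number"},"fingers":{"type":"number"}}}},"newtons":{"type":"number"}},"required":["series"]}

```bash
mkdir -p pics; ls; python3 - <<'E'
from plant import robot
import cv2
print(robot.read_state())
for n in("scene","top","wrist"):
    im=robot.read_camera(n); cv2.imwrite(f"pics/{n}0.png",im[:,:,::-1]); print(n,robot.camera_info(n))
E
```

```text
pics
{'t': 0.0, 'q': array([ 1.02160639e+00,  1.31173903e-01,  1.48928490e+00, -3.67483880e-05,
        1.52301113e+00, -8.54276533e-02]), 'dq': array([-1.89808674e-03,  9.99166480e-04,  4.07673661e-05, -3.63816573e-04,
        1.98023212e-03,  5.59490320e-04]), 'joint_torque': array([-4.54258989e-04, -5.59854376e+01, -4.91743934e+01,  7.66578689e-02,
        3.59949586e-02, -1.16093452e-04]), 'tool_pos': array([0.26809217, 0.53612382, 0.21757677]), 'orientation': array([-7.21835777e-01, -3.05697379e+00,  2.81910312e-03]), 'force': array([ 0.86891396,  0.74828616, -0.03463663]), 'wrist_torque': array([ 0.07039027,  0.05867795, -0.05714748]), 'opening': 0.09293537195234494}
scene {'intrinsics': array([[464.27736142,   0.        , 321.5630915 ],
       [  0.        , 464.27736142, 240.9623156 ],
       [  0.        ,   0.        ,   1.        ]]), 'extrinsics': array([[-0.81570141,  0.57832262, -0.01319719,  0.4765638 ],
       [-0.41934946, -0.57545334,  0.70213922,  0.14668371],
       [ 0.39846863,  0.57827018,  0.71191737, -1.35278292],
       [ 0.        ,  0.        ,  0.        
[... 289 characters left out ...]
0.0237793 ,  0.08924422, -0.59896572],
       [-0.08931685,  0.00200768,  0.99600124, -1.15377405],
       [ 0.        ,  0.        ,  0.        ,  1.        ]])}
wrist {'intrinsics': array([[340.4740637 ,   0.        , 316.93579636],
       [  0.        , 340.4740637 , 242.36301673],
       [  0.        ,   0.        ,   1.        ]]), 'tool_from_camera': array([[-1.00763882e-03,  9.57066904e-01,  2.89865359e-01,
         8.12332818e-02],
       [ 9.99999485e-01,  9.30387726e-04,  4.04308396e-04,
        -8.00448347e-04],
       [ 1.17263013e-04,  2.89865617e-01, -9.57067349e-01,
        -1.65784211e-01],
       [ 0.00000000e+00,  0.00000000e+00,  0.00000000e+00,
         1.00000000e+00]])}
```

View pics/scene0.png

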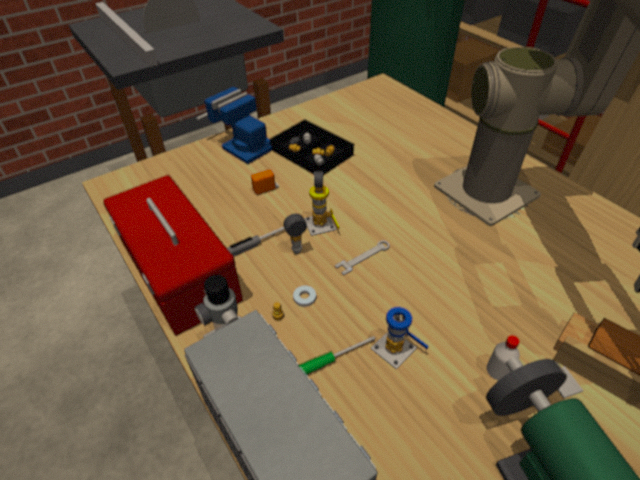

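View pics/top0.png

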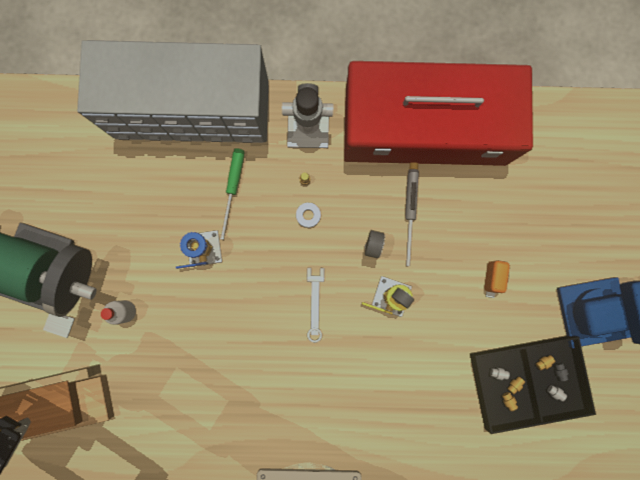

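View pics/wrist0.png

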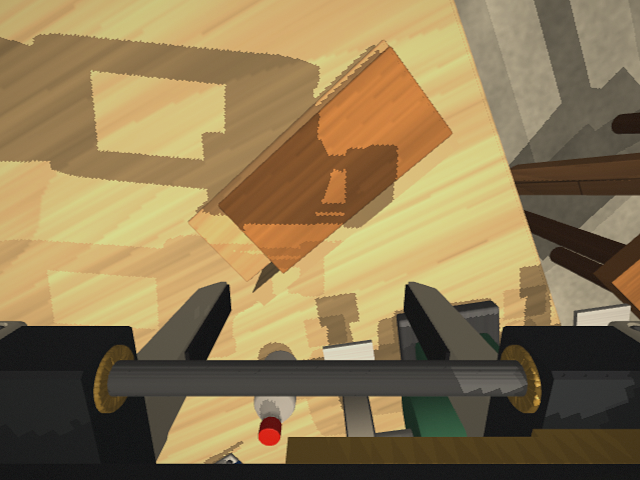

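```bash
cat > h.py <<'E'
import numpy as np, cv2
from scipy.spatial.transform import Rotation as R
from plant import robot
def cam(n,st=None):
    i=robot.camera_info(n);K=i["intrinsics"]
    if n=="wrist":
        T=np.eye(4);T[:3,:3]=R.from_rotvec(st["orientation"]).as_matrix();T[:3,3]=st["tool_pos"]
        W=T@i["tool_from_camera"]
    else: W=np.linalg.inv(i["extrinsics"])
    return K,W
def ray(c,uv):
    K,W=c; x=(uv[0]-K[0,2])/K[0,0];y=(uv[1]-K[1,2])/K[1,1]
    d=W[:3,:3]@np.array([x,-y,-1.]);return W[:3,3],d/np.linalg.norm(d)
def onz(c,uv,z):
    o,d=ray(c,uv);return o+d*(z-o[2])/d[2]
def tri(rs):
    A=np.zeros((3,3));b=np.zeros(3)
    for o,d in rs:
        P=np.eye(3)-np.outer(d,d);A+=P;b+=P@o
    p=np.linalg.solve(A,b);return p,[np.linalg.norm((np.eye(3)-np.outer(d,d))@(p-o)) for o,d in rs]
def proj(c,p):
    K,W=c;q=np.linalg.inv(W)@np.append(p,1);return K[0,0]*q[0]/-q[2]+K[0,2],K[1,1]*-q[1]/-q[2]+K[1,2]
def blobs(im,lo,hi,amin=30):
    m=cv2.inRange(cv2.cvtColor(im,cv2.COLOR_RGB2HSV),lo,hi)
    cs,_=cv2.findContours(m,cv2.RETR_EXTERNAL,cv2.CHAIN_APPROX_NONE)
    return [c for c in sorted(cs,key=cv2.contourArea,reverse=True) if cv2.contourArea(c)>amin]
E
python3 - <<'E'
from h import *
for n in("scene","top"):
    im=cv2.imread(f"pics/{n}0.png")[:,:,::-1]
    for nm,lo,hi in(("yel",(24,180,90),(34,255,255)),("blue",(105,150,60),(125,255,255))):
        for c in blobs(im,lo,hi):
            e=cv2.fitEllipse(c); print(n,nm,cv2.contourArea(c),cv2.boundingRect(c),np.round(e[0],1),np.round(e[1],1))
    b=im[:,:,::-1]
    w=(250,150,220,250) if n=="scene" else (160,200,290,130)
    x,y,ww,hh=w; cv2.imwrite(f"pics/{n}0c.png",cv2.resize(b[y:y+hh,x:x+ww],None,fx=2.4 if n=="scene" else 2.7,fy=2.4 if n=="scene" else 2.7,interpolation=cv2.INTER_CUBIC))
E
```

```text
scene yel 115.0 (309, 186, 20, 13) [318.3 191.7] [12.5 18.5]
scene blue 392.0 (387, 308, 24, 26) [399. 319.] [21.  25.8]
scene blue 287.5 (223, 138, 48, 23) [247.6 146.4] [20.6 40.4]
scene blue 268.0 (235, 115, 29, 19) [248.7 124.3] [14.8 25.2]
scene blue 179.5 (220, 95, 35, 18) [236.7 103.7] [ 6.5 40.3]
scene blue 88.5 (205, 87, 32, 18) [218.5  95.3] [ 5.2 34.5]
```

```bash
python3 -c "
import cv2
print(cv2.imread('pics/scene0c.png').shape,cv2.imread('pics/top0c.png').shape)"
```

```text
(600, 528, 3) (351, 783, 3)
```

View pics/scene0c.png

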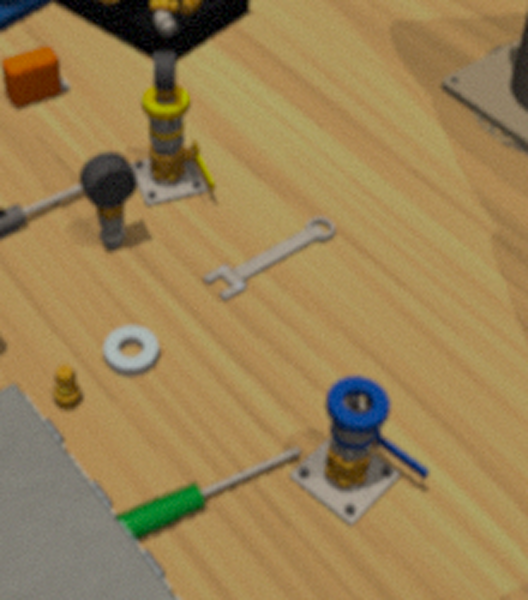

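View pics/top0c.png

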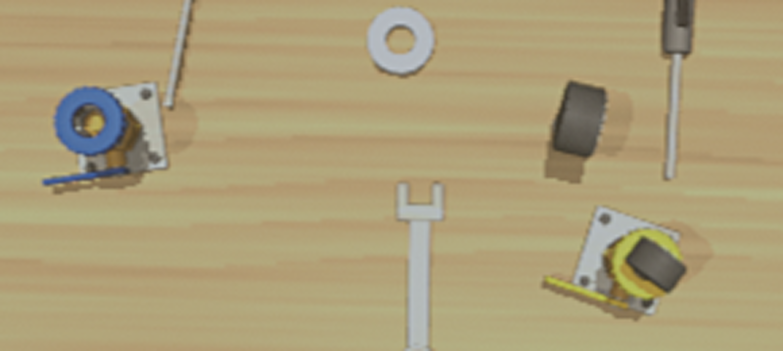

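```bash
python3 - <<'E'
from h import *
T=cam("top");S=cam("scene")
im=np.ascontiguousarray(cv2.imread("pics/top0.png")[:,:,::-1])
h=cv2.cvtColor(im,cv2.COLOR_RGB2HSV)
print(h[240,185],h[297,389],h[250,182])
E
python3 - <<'E'
from h import *
im=np.ascontiguousarray(cv2.imread("pics/top0.png")[:,:,::-1])
T=cam("top")
for nm,lo,hi in(("yel",(22,190,90),(36,255,255)),("blue",(100,130,50),(125,255,255))):
    for c in blobs(im,lo,hi,20):
        e=cv2.fitEllipse(c); hh=cv2.fitEllipse(cv2.convexHull(c)) 
        print(nm,cv2.contourArea(c),cv2.boundingRect(c),np.round(e[0],1),np.round(e[1],1),np.round(hh[0],1),onz(T,hh[0],.12).round(4))
E
```

```text
[109 128 167] [ 32 130 189] [110 140 149]
blue 1196.5 (581, 297, 46, 49) [603.4 320.1] [36.3 51.8] [600.5 321.2] [ 0.4376 -0.557   0.12  ]
blue 359.5 (181, 233, 24, 24) [192.  244.5] [21.9 22.8] [192.5 244.5] [0.5678 0.2389 0.12  ]
blue 130.5 (583, 278, 36, 21) [594.9 288.4] [13.3 42.6] [596.3 288.2] [ 0.5011 -0.5502  0.12  ]
blue 94.0 (634, 283, 6, 34) [636.8 290.8] [ 4.7 42.6] [617.9 253.8] [ 0.5692 -0.5941  0.12  ]
blue 23.5 (617, 330, 14, 9) [622.5 334.3] [ 6.  18.5] [623.5 334.3] [ 0.4136 -0.601   0.12  ]
```

```bash
python3 - <<'E'
from h import *
im=np.ascontiguousarray(cv2.imread("pics/top0.png")[:,:,::-1])
T=cam("top");S=cam("scene")
for c in blobs(im,(26,100,100),(36,255,255),20): print(cv2.boundingRect(c),cv2.contourArea(c),cv2.minAreaRect(c))
print(onz(T,(400,297),.12), tri([ray(T,(192.5,244.5)),ray(S,(399,319))]))
# gauge case top rect
x0,y0=380,275; cr=im[y0:y0+45,x0:x0+50]; m=(cr.max(2)<115).astype(np.uint8)
cs,_=cv2.findContours(m,0,1)
for c in cs:
    if cv2.contourArea(c)>40:
        r=cv2.minAreaRect(c); ctr=(r[0][0]+x0,r[0][1]+y0);print(r,ctr,onz(T,ctr,.17))
E
```

```text
(386, 285, 27, 26) 154.5 ((397.377197265625, 296.07659912109375), (22.31053924560547, 25.58991813659668), 36.25383758544922)
(301, 173, 8, 7) 32.0 ((304.5000305175781, 176.00001525878906), (6.363960266113281, 6.363961219787598), 45.0)
(362, 302, 23, 10) 29.5 ((372.78955078125, 306.6013488769531), (23.407686233520508, 2.218067169189453), 19.29004669189453)
[ 0.47516172 -0.16795324  0.12      ] (array([0.56815079, 0.24122674, 0.1107571 ]), [np.float64(0.00028210359723709834), np.float64(0.0002821035972370179)])
((22.076921463012695, 22.884614944458008), (20.523906707763672, 13.035454750061035), 33.6900634765625) (402.0769214630127, 297.884614944458) [ 0.47448084 -0.16405397  0.17      ]
```

>>> send_rows(
  series=[
    {"dx":1.03,"dy":-3.5,"dz":0.8,"wz":-0.08,"fingers":0},
    {"dx":1.03,"dy":-3.5,"dz":0.8,"wz":-0.08},
    {"dx":1.03,"dy":-3.5,"dz":0.8,"wz":-0.08},
    {"dx":1.03,"dy":-3.5,"dz":0.8,"wz":-0.08},
    {"dx":1.03,"dy":-3.5,"dz":0.8,"wz":-0.08},
    {"dx":1.03,"dy":-3.5,"dz":0.8,"wz":-0.08},
    {"dx":1.03,"dy":-3.5,"dz":0.8,"wz":-0.08},
    {"dx":1.03,"dy":-3.5,"dz":0.8,"wz":-0.08},
    {"dx":1.03,"dy":-3.5,"dz":0.8,"wz":-0.08},
    {"dx":1.03,"dy":-3.5,"dz":0.8,"wz":-0.08},
    {"dx":1.03,"dy":-3.5,"wz":-0.08},
    {"dx":1.03,"dy":-3.5,"wz":-0.08},
    {"dx":1.03,"dy":-3.5,"wz":-0.08},
    {"dx":1.03,"dy":-3.5,"wz":-0.08},
    {"dx":1.03,"dy":-3.5,"wz":-0.08},
    {"dx":1.03,"dy":-3.5,"wz":-0.08},
    {"dx":1.03,"dy":-3.5,"wz":-0.08},
    {"dx":1.03,"dy":-3.5,"wz":-0.08},
    {"dx":1.03,"dy":-3.5,"wz":-0.08},
    {"dx":1.03,"dy":-3.5,"wz":-0.08},
  ],
)

```text
schema error: expected keys wx, wy, wz, dx, dy, dz, fingers
```

>>> send_rows(
  series=[
    {"wx":0,"wy":0,"wz":-0.08,"dx":1.03,"dy":-3.5,"dz":0.8,"fingers":0},
    {"wx":0,"wy":0,"wz":-0.08,"dx":1.03,"dy":-3.5,"dz":0.8,"fingers":0},
    {"wx":0,"wy":0,"wz":-0.08,"dx":1.03,"dy":-3.5,"dz":0.8,"fingers":0},
    {"wx":0,"wy":0,"wz":-0.08,"dx":1.03,"dy":-3.5,"dz":0.8,"fingers":0},
    {"wx":0,"wy":0,"wz":-0.08,"dx":1.03,"dy":-3.5,"dz":0.8,"fingers":0},
    {"wx":0,"wy":0,"wz":-0.08,"dx":1.03,"dy":-3.5,"dz":0.8,"fingers":0},
    {"wx":0,"wy":0,"wz":-0.08,"dx":1.03,"dy":-3.5,"dz":0.8,"fingers":0},
    {"wx":0,"wy":0,"wz":-0.08,"dx":1.03,"dy":-3.5,"dz":0.8,"fingers":0},
    {"wx":0,"wy":0,"wz":-0.08,"dx":1.03,"dy":-3.5,"dz":0.8,"fingers":0},
    {"wx":0,"wy":0,"wz":-0.08,"dx":1.03,"dy":-3.5,"dz":0.8,"fingers":0},
    {"wx":0,"wy":0,"wz":-0.08,"dx":1.03,"dy":-3.5,"dz":0,"fingers":0},
    {"wx":0,"wy":0,"wz":-0.08,"dx":1.03,"dy":-3.5,"dz":0,"fingers":0},
    {"wx":0,"wy":0,"wz":-0.08,"dx":1.03,"dy":-3.5,"dz":0,"fingers":0},
    {"wx":0,"wy":0,"wz":-0.08,"dx":1.03,"dy":-3.5,"dz":0,"fingers":0},
    {"wx":0,"wy":0,"wz":-0.08,"dx":1.03,"dy":-3.5,"dz":0,"fingers":0},
    {"wx":0,"wy":0,"wz":-0.08,"dx":1.03,"dy":-3.5,"dz":0,"fingers":0},
    {"wx":0,"wy":0,"wz":-0.08,"dx":1.03,"dy":-3.5,"dz":0,"fingers":0},
    {"wx":0,"wy":0,"wz":-0.08,"dx":1.03,"dy":-3.5,"dz":0,"fingers":0},
  ],
)

```text
t: 1.65
tool_pos: [0.4489, -0.1205, 0.2935]
orientation: [-2.603, -1.746, 0.004]
force: [1.2, -0.0, 0.2]
opening: 0.0929
```

>>> send_rows(
  series=[
    {"wx":0,"wy":0,"wz":0,"dx":1.0,"dy":-1.0,"dz":0,"fingers":0},
    {"wx":0,"wy":0,"wz":0,"dx":0,"dy":0,"dz":0,"fingers":0},
    {"wx":0,"wy":0,"wz":0,"dx":0,"dy":0,"dz":0,"fingers":0},
  ],
)

```text
t: 1.9
tool_pos: [0.4587, -0.1381, 0.2916]
orientation: [-2.614, -1.726, 0.008]
force: [-0.6, 0.8, -0.7]
opening: 0.093
```

```bash
python3 - <<'E'
from h import *
s=robot.read_state();print(s["tool_pos"],s["orientation"],R.from_rotvec(s["orientation"]).as_matrix().round(4))
im=robot.read_camera("wrist"); cv2.imwrite("pics/w1.png",im[:,:,::-1]); np.save("s1.npy",np.r_[s["tool_pos"],s["orientation"]])
E
```

```text
[ 0.45870216 -0.13813957  0.29164753] [-2.61441822 -1.7260989   0.00841909] [[ 3.929e-01  9.196e-01 -9.300e-03]
 [ 9.196e-01 -3.928e-01  4.300e-03]
 [ 3.000e-04 -1.030e-02 -9.999e-01]]
```

View pics/w1.png

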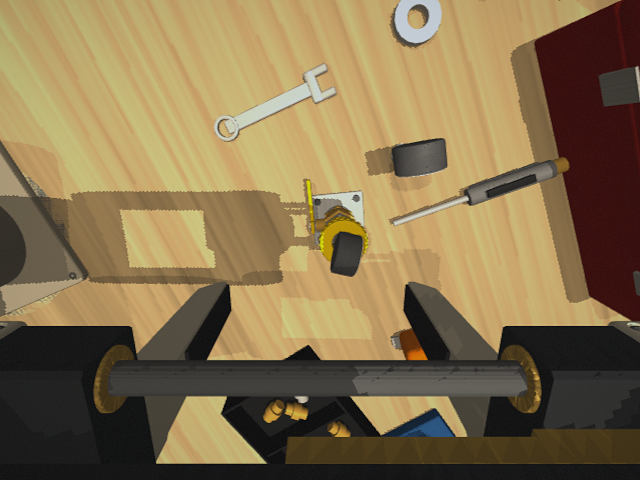

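```bash
python3 - <<'E'
from h import *
im=cv2.imread("pics/w1.png"); cv2.imwrite("pics/w1c.png",cv2.resize(im[120:300,270:470],None,fx=3.3,fy=3.3,interpolation=cv2.INTER_CUBIC))
a=np.load("s1.npy");st=dict(tool_pos=a[:3],orientation=a[3:])
C=cam("wrist",st)
rgb=np.ascontiguousarray(im[:,:,::-1])
for c in blobs(rgb,(23,150,60),(36,255,255),40):
    h=cv2.convexHull(c);e=cv2.fitEllipse(h);print("yel",cv2.boundingRect(c),cv2.contourArea(c),np.round(e[0],1),np.round(e[1],1),onz(C,e[0],.12).round(4))
m=(rgb.max(2)<75).astype(np.uint8);m[300:]=0
cs,_=cv2.findContours(m,0,1)
for c in cs:
    if 300<cv2.contourArea(c)<5000:
        r=cv2.minAreaRect(c);print("dark",r,onz(C,r[0],.17).round(4))
for p in [(0.475,-.166,.12),(0.475,-.166,.174),(0.475,-.166,0)]: print(proj(C,np.array(p)))
E
```

```text
yel (318, 216, 50, 45) 828.0 [343.  240.3] [48.6 49.3] [ 0.4736 -0.166   0.12  ]
yel (306, 180, 9, 54) 130.0 [310.1 203.1] [ 4.4 63. ] [ 0.4578 -0.1171  0.12  ]
dark ((345.4459533691406, 253.32431030273438), (29.59181785583496, 42.25054168701172), 9.462322235107422) [ 0.4738 -0.1631  0.17  ]
dark ((12.5, 245.5), (25.0, 79.0), 0.0) [ 0.2028 -0.0402  0.17  ]
dark ((510.90966796875, 185.73805236816406), (8.638753890991211, 52.54969787597656), 70.97439575195312) [ 0.623  -0.1617  0.17  ]
dark ((48.273162841796875, 212.67465209960938), (149.51678466796875, 12.148702621459961), 56.64597702026367) [ 0.2506 -0.0281  0.17  ]
dark ((419.33392333984375, 157.0587158203125), (31.397214889526367, 54.51066589355469), 79.99201965332031) [ 0.5602 -0.1096  0.17  ]
(np.float64(344.2118743414354), np.float64(239.78285157662867))
(np.float64(348.24157075510544), np.float64(257.1342031887191))
(np.float64(338.45411901475444), np.float64(214.99070176834024))
```

View pics/w1c.png

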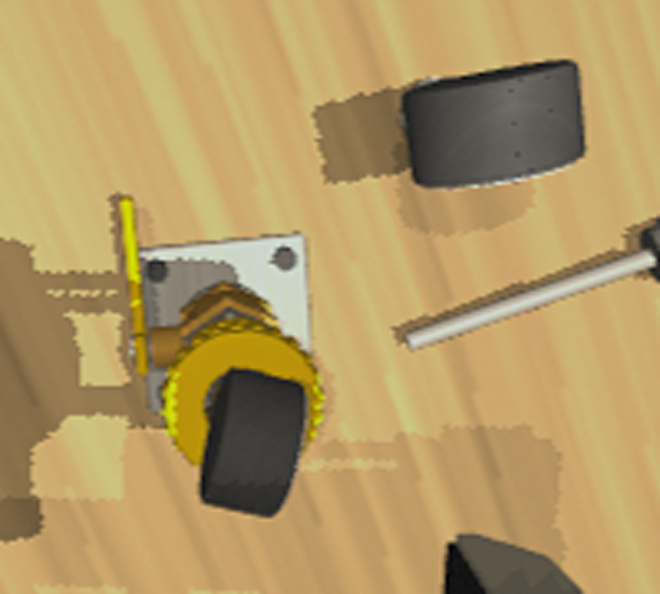

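>>> send_rows(
  newtons=10,
  series=[
    {"wx":-0.004,"wy":-0.009,"wz":-0.1,"dx":0.8,"dy":-1.4,"dz":-2.0,"fingers":162},
    {"wx":0,"wy":0,"wz":-0.1,"dx":0.8,"dy":-1.4,"dz":-2.0,"fingers":162},
    {"wx":0,"wy":0,"wz":0,"dx":0,"dy":0,"dz":-2.0,"fingers":162},
    {"wx":0,"wy":0,"wz":0,"dx":0,"dy":0,"dz":-1.0,"fingers":162},
    {"wx":0,"wy":0,"wz":0,"dx":0,"dy":0,"dz":0,"fingers":162},
  ],
)

```text
t: 2.37
tool_pos: [0.4751, -0.1602, 0.2217]
orientation: [2.778, 1.462, 0.006]
force: [0.4, -0.3, -0.1]
opening: 0.0644
```

```bash
cat > snap.py <<'E'
import sys
from h import *
s=robot.read_state();print(s["t"],s["tool_pos"].round(4),s["orientation"].round(4),s["force"].round(2),s["opening"]);print(R.from_rotvec(s["orientation"]).as_matrix().round(4))
n=sys.argv[1]; im=robot.read_camera("wrist"); cv2.imwrite(f"pics/{n}.png",im[:,:,::-1]); np.save(f"{n}.npy",np.r_[s["tool_pos"],s["orientation"]])
E
python3 snap.py w2
```

```text
2.3667 [ 0.4751 -0.1602  0.2217] [2.7778 1.4624 0.0063] [ 0.45 -0.32 -0.07] 0.06436563034300974
[[ 5.659e-01  8.244e-01  4.600e-03]
 [ 8.244e-01 -5.660e-01 -2.000e-04]
 [ 2.400e-03  4.000e-03 -1.000e+00]]
```

View pics/w2.png

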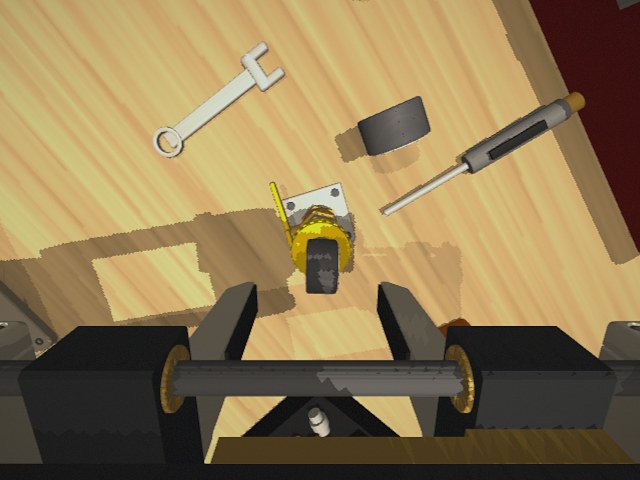

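```bash
cat > meas.py <<'E'
import sys
from h import *
n=sys.argv[1];im=cv2.imread(f"pics/{n}.png");a=np.load(f"{n}.npy");st=dict(tool_pos=a[:3],orientation=a[3:]);C=cam("wrist",st)
rgb=np.ascontiguousarray(im[:,:,::-1])
Rm=R.from_rotvec(a[3:]).as_matrix()
for c in blobs(rgb,(22,150,50),(36,255,255),200):
    e=cv2.fitEllipse(cv2.convexHull(c));p=onz(C,e[0],.12);print("yel",cv2.boundingRect(c),np.round(e[0],1),np.round(e[1],1),p.round(4),"tool",(Rm.T@(p-a[:3])).round(4))
g=cv2.cvtColor(rgb,cv2.COLOR_RGB2HSV)
m=((rgb.max(2).astype(int)-rgb.min(2)<28)&(rgb.max(2)<100)).astype(np.uint8)
m[:225]=0;m[310:]=0;m[:,:290]=0;m[:,355:]=0
cs,_=cv2.findContours(cv2.morphologyEx(m,cv2.MORPH_OPEN,np.ones((3,3))),0,1)
c=max(cs,key=cv2.contourArea);r=cv2.minAreaRect(c);p=onz(C,r[0],.165);print("case",r,cv2.boundingRect(c),p.round(4),"tool",(Rm.T@(p-a[:3])).round(4))
E
python3 meas.py w2
python3 - <<'E'
import cv2
im=cv2.imread('pics/w2.png');cv2.imwrite('pics/w2c.png',cv2.resize(im[170:330,240:400],None,fx=3.7,fy=3.7,interpolation=cv2.INTER_CUBIC))
E
```

```text
yel (270, 182, 82, 93) [304.1 229.6] [ 66.9 114.4] [ 0.4724 -0.146   0.12  ] tool [ 0.0099 -0.0107  0.1017]
case ((322.5, 265.5), (55.0, 31.0), 90.0) (307, 238, 32, 56) [ 0.476  -0.1657  0.165 ] tool [-0.0041  0.0037  0.0567]
```

View pics/w2c.png

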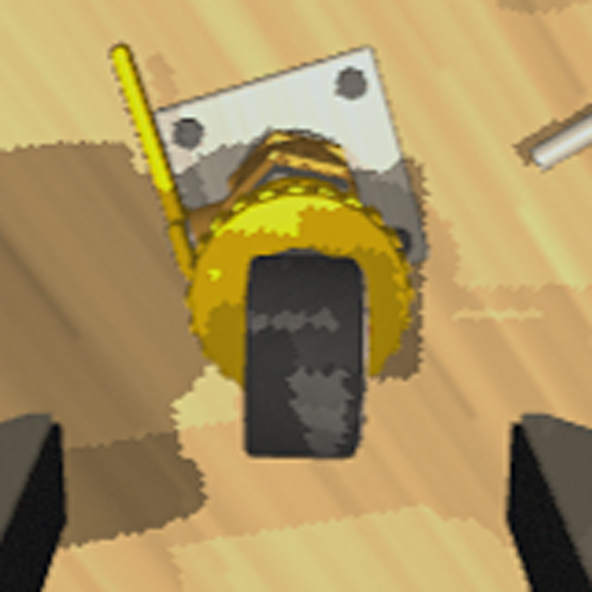

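```bash
python3 - <<'E'
from h import *
a=np.load("w2.npy");C=cam("wrist",dict(tool_pos=a[:3],orientation=a[3:]))
print(onz(C,(321.1,251),.12),onz(C,(322.7,293),.154),onz(C,(322.7,240),.154),proj(C,np.array([.4745,-.1655,.12])))
E
```

```text
[ 0.47343142 -0.16892259  0.12      ] [ 0.46160497 -0.18746691  0.154     ] [ 0.4849308  -0.15320402  0.154     ] (np.float64(319.8296310026564), np.float64(247.05356144958463))
```

>>> send_rows(
  series=[
    {"wx":0,"wy":0.004,"wz":0,"dx":0,"dy":-0.7,"dz":0,"fingers":162},
    {"wx":0,"wy":0,"wz":0,"dx":0,"dy":0,"dz":-2.0,"fingers":162},
    {"wx":0,"wy":0,"wz":0,"dx":0,"dy":0,"dz":-2.0,"fingers":162},
    {"wx":0,"wy":0,"wz":0,"dx":0,"dy":0,"dz":-1.0,"fingers":162},
    {"wx":0,"wy":0,"wz":0,"dx":0,"dy":0,"dz":0,"fingers":162},
  ],
)

```text
t: 2.83
tool_pos: [0.4786, -0.1671, 0.1795]
orientation: [2.765, 1.471, 0.011]
force: [-1.0, 0.1, -0.5]
opening: 0.0343
```

```bash
python3 snap.py w3
```

```text
2.8333 [ 0.4786 -0.1671  0.1795] [2.7649 1.4707 0.0112] [-1.04  0.08 -0.5 ] 0.03431986825815237
[[ 0.5589  0.8292  0.0109]
 [ 0.8292 -0.5589 -0.0054]
 [ 0.0017  0.0121 -0.9999]]
```

View pics/w3.png

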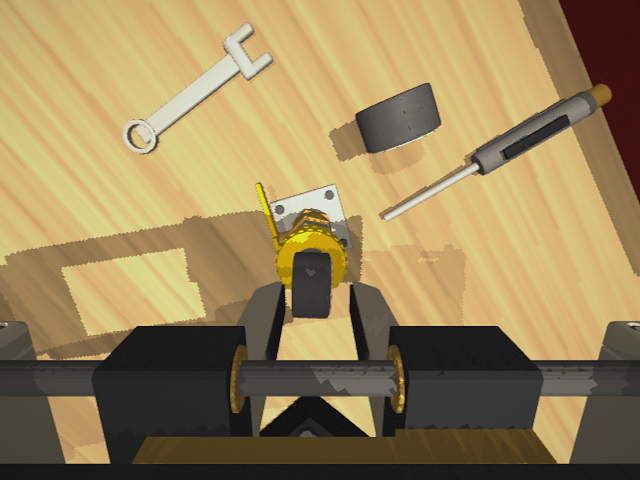

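>>> send_rows(
  series=[
    {"wx":0.005,"wy":0.011,"wz":0,"dx":-0.4,"dy":0,"dz":-1.0,"fingers":162},
    {"wx":0,"wy":0,"wz":0,"dx":0,"dy":0,"dz":0,"fingers":162},
    {"wx":0,"wy":0,"wz":0,"dx":0,"dy":0,"dz":0,"fingers":162},
  ],
)

```text
t: 3.13
tool_pos: [0.4763, -0.168, 0.1736]
orientation: [2.77, 1.475, 0.004]
force: [0.1, -1.0, -0.7]
opening: 0.034
```

```bash
python3 snap.py w4;  python3 - <<'E'
import cv2
im=cv2.imread('pics/w4.png');cv2.imwrite('pics/w4c.png',cv2.resize(im[190:390,220:420],None,fx=3,fy=3,interpolation=cv2.INTER_CUBIC))
E
```

```text
3.1333 [ 0.4763 -0.168   0.1736] [2.7696 1.4745 0.0037] [ 0.08 -0.95 -0.69] 0.03404752837473736
[[ 5.583e-01  8.296e-01  4.000e-03]
 [ 8.296e-01 -5.583e-01 -2.400e-03]
 [ 2.000e-04  4.600e-03 -1.000e+00]]
```

View pics/w4c.png

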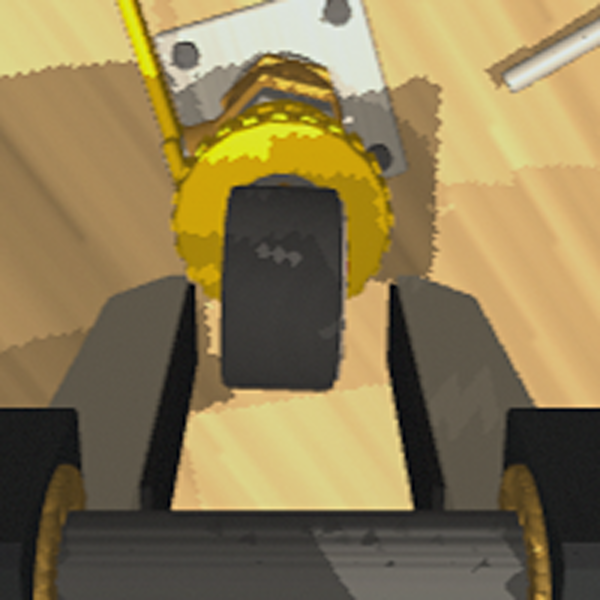

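```bash
python3 - <<'E'
from h import *
a=np.load("w4.npy");C=cam("wrist",dict(tool_pos=a[:3],orientation=a[3:]))
for r in (258,262): print(onz(C,(314.2,r),.12))
for p in [(.4745,-.1673,.12),(.4745,-.1673,.174)]: print(proj(C,np.array(p)))
d=np.array([.559,.829,0])
for p in [(.4745,-.1673,.12)]:
  print([proj(C,np.array(p)+s*.025*d) for s in(1,-1)])
E
```

```text
[ 0.47614212 -0.16492224  0.12      ]
[ 0.47451154 -0.16732793  0.12      ]
(np.float64(314.1632036463686), np.float64(261.97714356919164))
(np.float64(313.7763041691037), np.float64(296.93963557366163))
[(np.float64(314.0717518446064), np.float64(226.59542308804185)), (np.float64(314.2491374239294), np.float64(295.2239997159704))]
```

>>> send_rows(
  series=[
    {"wx":0.002,"wy":0.004,"wz":0,"dx":-0.2,"dy":0.05,"dz":0,"fingers":162},
    {"wx":0,"wy":0,"wz":0,"dx":0,"dy":0,"dz":-1.5,"fingers":162},
    {"wx":0,"wy":0,"wz":0,"dx":0,"dy":0,"dz":-1.5,"fingers":162},
    {"wx":0,"wy":0,"wz":0,"dx":0,"dy":0,"dz":-0.8,"fingers":162},
    {"wx":0,"wy":0,"wz":0,"dx":0,"dy":0,"dz":0,"fingers":162},
    {"wx":0,"wy":0,"wz":0,"dx":0,"dy":0,"dz":0,"fingers":162},
  ],
)

```text
t: 3.68
tool_pos: [0.4755, -0.1684, 0.138]
orientation: [2.77, 1.475, 0.003]
force: [0.2, -0.0, -0.3]
opening: 0.0341
```

```bash
python3 snap.py w5;  python3 - <<'E'
import cv2
im=cv2.imread('pics/w5.png');cv2.imwrite('pics/w5c.png',cv2.resize(im[190:390,220:420],None,fx=3,fy=3,interpolation=cv2.INTER_CUBIC))
E
```

```text
3.6833 [ 0.4755 -0.1684  0.138 ] [2.77   1.4746 0.0035] [ 0.22 -0.03 -0.31] 0.034077756432369474
[[ 5.583e-01  8.296e-01  3.600e-03]
 [ 8.296e-01 -5.583e-01 -2.100e-03]
 [ 3.000e-04  4.200e-03 -1.000e+00]]
```

View pics/w5c.png

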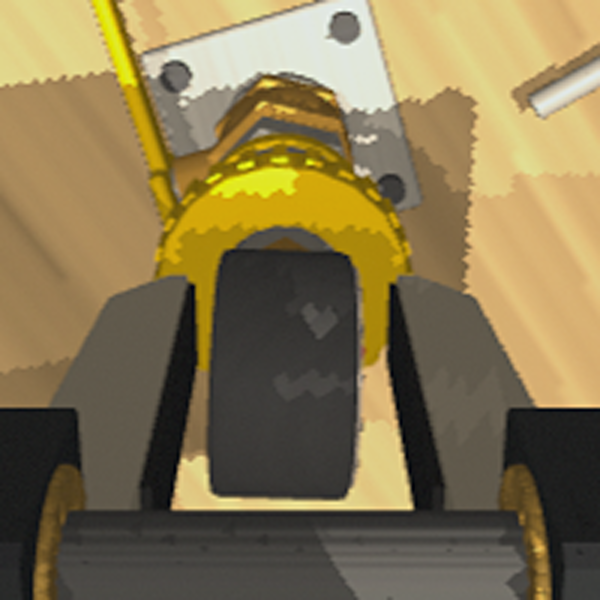

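>>> send_rows(
  series=[
    {"wx":0.002,"wy":0.004,"wz":0,"dx":-0.2,"dy":0.1,"dz":0,"fingers":162},
    {"wx":0,"wy":0,"wz":0,"dx":0,"dy":0,"dz":-0.8,"fingers":162},
    {"wx":0,"wy":0,"wz":0,"dx":0,"dy":0,"dz":-0.5,"fingers":162},
    {"wx":0,"wy":0,"wz":0,"dx":0,"dy":0,"dz":0,"fingers":162},
  ],
)

```text
t: 4.07
tool_pos: [0.4748, -0.1679, 0.1266]
orientation: [2.771, 1.475, 0.003]
force: [0.7, -0.5, -0.7]
opening: 0.0337
```

>>> send_rows(
  series=[
    {"wx":0,"wy":0,"wz":0,"dx":0,"dy":0,"dz":-0.4,"fingers":162},
    {"wx":0,"wy":0,"wz":0,"dx":0,"dy":0,"dz":-0.3,"fingers":162},
    {"wx":0,"wy":0,"wz":0,"dx":0,"dy":0,"dz":0,"fingers":162},
  ],
)

```text
t: 4.32
tool_pos: [0.4751, -0.1681, 0.1194]
orientation: [2.77, 1.475, 0.003]
force: [-1.2, 0.1, 5.2]
opening: 0.0337
```

>>> send_rows(
  series=[
    {"wx":0,"wy":0,"wz":0,"dx":0,"dy":0,"dz":-0.2,"fingers":162},
    {"wx":0,"wy":0,"wz":0,"dx":0,"dy":0,"dz":-0.2,"fingers":162},
    {"wx":0,"wy":0,"wz":0,"dx":0,"dy":0,"dz":-0.1,"fingers":162},
  ],
)

```text
t: 4.57
tool_pos: [0.4755, -0.1682, 0.1164]
orientation: [2.77, 1.475, 0.004]
force: [-3.5, 2.5, 9.0]
opening: 0.0339
```

```bash
python3 snap.py w6;  python3 - <<'E'
import cv2
im=cv2.imread('pics/w6.png');cv2.imwrite('pics/w6c.png',cv2.resize(im[190:390,220:420],None,fx=3,fy=3,interpolation=cv2.INTER_CUBIC))
E
```

```text
4.5667 [ 0.4755 -0.1682  0.1164] [2.7696 1.4749 0.004 ] [-3.54  2.45  9.01] 0.03391385495328086
[[ 5.581e-01  8.297e-01  4.000e-03]
 [ 8.298e-01 -5.581e-01 -2.200e-03]
 [ 4.000e-04  4.500e-03 -1.000e+00]]
```

View pics/w6c.png

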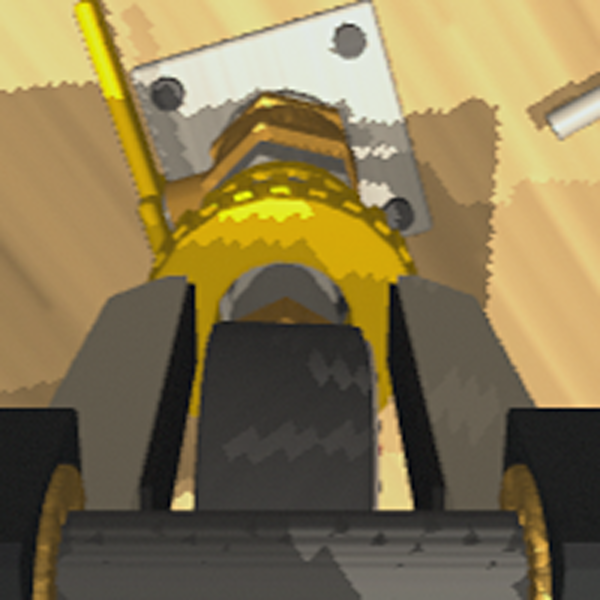

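>>> send_rows(
  series=[
    {"wx":0,"wy":0,"wz":0,"dx":0,"dy":0,"dz":-0.2,"fingers":162},
    {"wx":0,"wy":0,"wz":0,"dx":0,"dy":0,"dz":-0.1,"fingers":162},
    {"wx":0,"wy":0,"wz":0,"dx":0,"dy":0,"dz":0,"fingers":162},
  ],
)

```text
t: 4.87
tool_pos: [0.476, -0.1684, 0.1165]
orientation: [2.769, 1.475, 0.005]
force: [-4.1, 1.8, 8.7]
opening: 0.0339
```

```bash
python3 snap.py w7;  python3 - <<'E'
import cv2
im=cv2.imread('pics/w7.png');cv2.imwrite('pics/w7c.png',cv2.resize(im[190:390,220:420],None,fx=3,fy=3,interpolation=cv2.INTER_CUBIC))
from plant import robot
im=robot.read_camera("scene");cv2.imwrite('pics/sc7c.png',cv2.resize(im[140:260,260:380,::-1],None,fx=5,fy=5,interpolation=cv2.INTER_CUBIC))
E
```

```text
4.8667 [ 0.476  -0.1684  0.1165] [2.7685 1.4746 0.005 ] [-4.12  1.8   8.71] 0.0339391667151632
[[ 5.580e-01  8.298e-01  5.100e-03]
 [ 8.299e-01 -5.580e-01 -2.800e-03]
 [ 5.000e-04  5.800e-03 -1.000e+00]]
```

View pics/w7c.png

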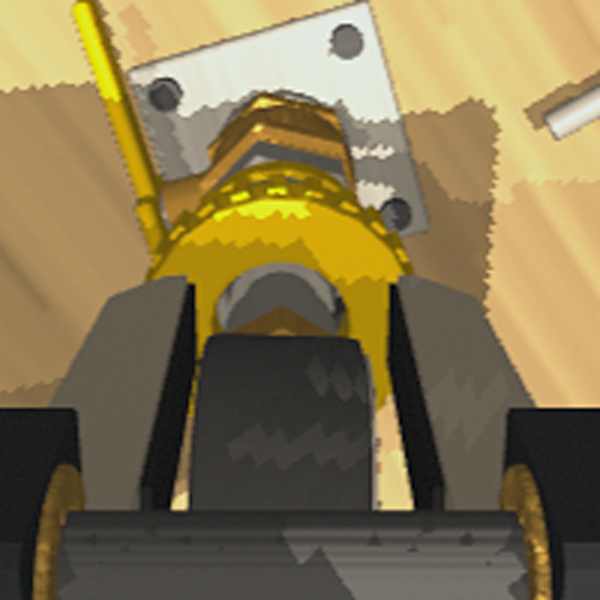

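View pics/sc7c.png

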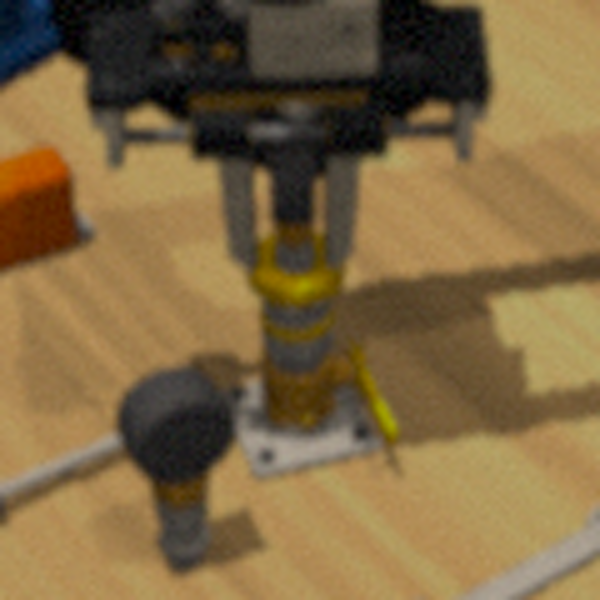

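>>> send_rows(
  series=[
    {"wx":0,"wy":0,"wz":0,"dx":0,"dy":0,"dz":0.8,"fingers":162},
    {"wx":0.003,"wy":0.005,"wz":0,"dx":-0.1,"dy":0.05,"dz":1.2,"fingers":162},
    {"wx":0,"wy":0,"wz":0,"dx":0,"dy":0,"dz":1.0,"fingers":162},
    {"wx":0,"wy":0,"wz":0,"dx":0,"dy":0,"dz":0,"fingers":162},
  ],
)

```text
t: 5.3
tool_pos: [0.475, -0.1679, 0.1487]
orientation: [-2.773, -1.477, -0.0]
force: [0.0, 0.0, -0.2]
opening: 0.034
```

```bash
python3 snap.py w8
```

```text
5.3 [ 0.475  -0.1679  0.1487] [-2.7727e+00 -1.4770e+00 -5.0000e-04] [ 0.01  0.03 -0.25] 0.03403668091818636
[[ 5.579e-01  8.299e-01  2.000e-04]
 [ 8.299e-01 -5.579e-01  2.000e-04]
 [ 3.000e-04  1.000e-04 -1.000e+00]]
```

View pics/w8.png

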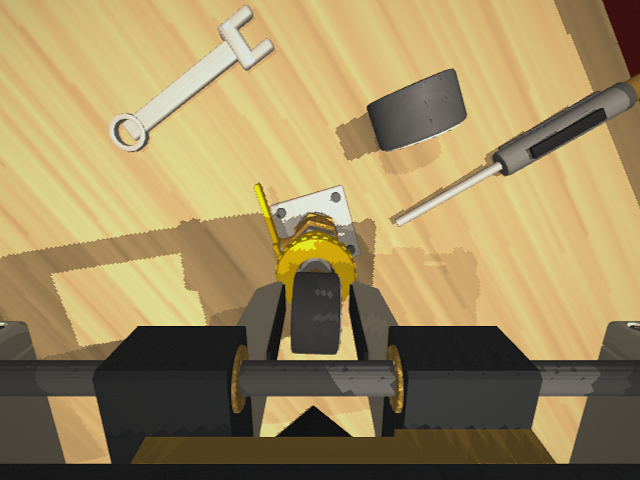

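>>> send_rows(
  newtons=45,
  series=[
    {"wx":0,"wy":0,"wz":0,"dx":0,"dy":0,"dz":-0.5,"fingers":162},
    {"wx":0,"wy":0,"wz":0,"dx":0,"dy":0,"dz":0,"fingers":255},
    {"wx":0,"wy":0,"wz":0,"dx":0,"dy":0,"dz":0,"fingers":255},
    {"wx":0,"wy":0,"wz":0,"dx":0,"dy":0,"dz":0,"fingers":255},
    {"wx":0,"wy":0,"wz":0,"dx":0,"dy":0,"dz":0,"fingers":255},
    {"wx":0,"wy":0,"wz":0,"dx":0,"dy":0,"dz":0,"fingers":255},
  ],
)

```text
t: 5.85
tool_pos: [0.4743, -0.1675, 0.1406]
orientation: [-2.771, -1.476, 0.001]
force: [-0.6, -0.1, 2.8]
opening: 0.022
```

>>> send_rows(
  series=[
    {"wx":0,"wy":0,"wz":0,"dx":0,"dy":0,"dz":0.6,"fingers":255},
    {"wx":0,"wy":0,"wz":0,"dx":0,"dy":0,"dz":1.0,"fingers":255},
    {"wx":0,"wy":0,"wz":0,"dx":0,"dy":0,"dz":1.0,"fingers":255},
    {"wx":0,"wy":0,"wz":0,"dx":0,"dy":0,"dz":0,"fingers":255},
  ],
)

```text
t: 6.18
tool_pos: [0.4736, -0.1672, 0.1678]
orientation: [-2.77, -1.475, 0.003]
force: [0.2, 0.4, -0.6]
opening: 0.0218
```

>>> send_rows(
  series=[
    {"wx":0,"wy":0,"wz":0,"dx":0,"dy":0,"dz":2.5,"fingers":255},
    {"wx":0,"wy":0,"wz":0,"dx":0,"dy":0,"dz":2.5,"fingers":255},
    {"wx":0,"wy":0,"wz":0,"dx":0.5,"dy":3.0,"dz":2.0,"fingers":255},
    {"wx":0,"wy":0,"wz":0,"dx":0.5,"dy":3.0,"dz":1.0,"fingers":255},
    {"wx":0,"wy":0,"wz":0,"dx":0.5,"dy":3.0,"dz":0,"fingers":255},
    {"wx":0,"wy":0,"wz":0,"dx":0.5,"dy":3.0,"dz":0,"fingers":255},
    {"wx":0,"wy":0,"wz":0,"dx":0.5,"dy":3.0,"dz":0,"fingers":255},
    {"wx":0,"wy":0,"wz":0,"dx":0.5,"dy":3.0,"dz":0,"fingers":255},
    {"wx":0,"wy":0,"wz":0,"dx":0.5,"dy":3.0,"dz":0,"fingers":255},
    {"wx":0,"wy":0,"wz":0,"dx":0.5,"dy":3.0,"dz":0,"fingers":255},
    {"wx":0,"wy":0,"wz":0,"dx":0.5,"dy":3.0,"dz":0,"fingers":255},
    {"wx":0,"wy":0,"wz":0,"dx":0.5,"dy":3.0,"dz":0,"fingers":255},
    {"wx":0,"wy":0,"wz":0,"dx":0.5,"dy":3.0,"dz":0,"fingers":255},
    {"wx":0,"wy":0,"wz":0,"dx":0.5,"dy":2.0,"dz":0,"fingers":255},
    {"wx":0,"wy":0,"wz":0,"dx":0,"dy":0,"dz":0,"fingers":255},
  ],
)

```text
t: 7.43
tool_pos: [0.5283, 0.1988, 0.2549]
orientation: [-2.772, -1.465, 0.008]
force: [0.4, -0.1, -1.0]
opening: 0.0223
```

```bash
python3 snap.py w9
```

```text
7.4333 [0.5283 0.1988 0.2549] [-2.772  -1.465   0.0082] [ 0.4  -0.09 -1.01] 0.022321325269506465
[[ 0.5633  0.8262 -0.0076]
 [ 0.8262 -0.5633  0.0031]
 [-0.0017 -0.008  -1.    ]]
```

View pics/w9.png

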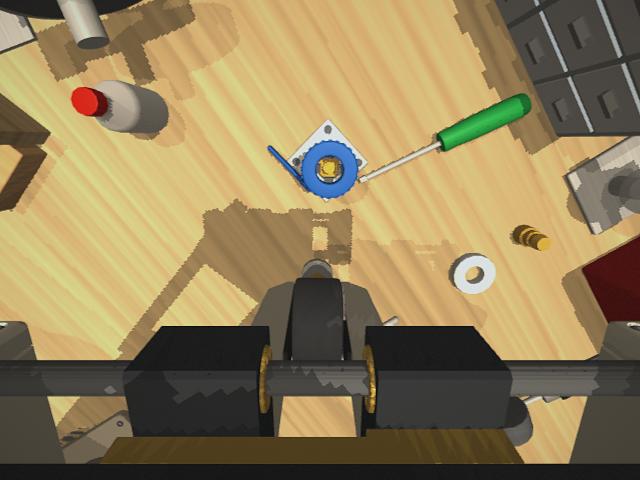

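```bash
python3 - <<'E'
from h import *
a=np.load("w9.npy");C=cam("wrist",dict(tool_pos=a[:3],orientation=a[3:]));Rm=R.from_rotvec(a[3:]).as_matrix()
im=np.ascontiguousarray(cv2.imread("pics/w9.png")[:,:,::-1])
rs=[]
for c in blobs(im,(100,120,40),(125,255,255),300)[:1]:
    # drop lever: open
    m=np.zeros(im.shape[:2],np.uint8);cv2.drawContours(m,[c],-1,255,-1);m=cv2.morphologyEx(m,cv2.MORPH_OPEN,cv2.getStructuringElement(2,(21,21)))
    c=max(cv2.findContours(m,0,1)[0],key=cv2.contourArea)
    e=cv2.fitEllipse(c);print("blue",cv2.boundingRect(c),e)
    for z in (.113,.12,.127):
        p=onz(C,e[0],z);print(z,p.round(4),"tool",(Rm.T@(p-a[:3])).round(4))
    W=C[1];q=np.linalg.inv(W)@np.append(onz(C,e[0],.12),1);print("depth",q[2],"dia@.12",np.array(e[1])*-q[2]/340.47)
    rs.append(ray(C,e[0]))
T=cam("top");rs2=[ray(T,(192.5,244.5)),ray(cam("scene"),(399,319))]
print(tri(rs+rs2),tri([rs[0],rs2[0]]),tri([rs[0],rs2[1]]))
b=cv2.imread("pics/w9.png");cv2.imwrite("pics/w9c.png",cv2.resize(b[130:370,250:400],None,fx=2.5*1,fy=2.5,interpolation=cv2.INTER_CUBIC))
E
```

```text
blue (301, 140, 56, 58) ((328.7594299316406, 169.1038360595703), (54.318260192871094, 57.049015045166016), 42.72227478027344)
0.113 [0.5666 0.2387 0.113 ] tool [0.0547 0.0103 0.1417]
0.12 [0.5668 0.2393 0.12  ] tool [0.0553 0.01   0.1347]
0.127 [0.567  0.2399 0.127 ] tool [0.0559 0.0098 0.1277]
depth -0.2947562864056572 dia@.12 [0.04702514 0.04938924]
(array([0.56746257, 0.24020522, 0.11041622]), [np.float64(0.0019461814104010642), np.float64(0.0012598132841259032), np.float64(0.0009456268672591309)]) (array([0.56724974, 0.23915243, 0.11995024]), [np.float64(0.0005007643070850888), np.float64(0.0005007643070853552)]) (array([0.56596794, 0.23878924, 0.10648887]), [np.float64(0.0007629911798707049), np.float64(0.0007629911798705792)])
```

View pics/w9c.png

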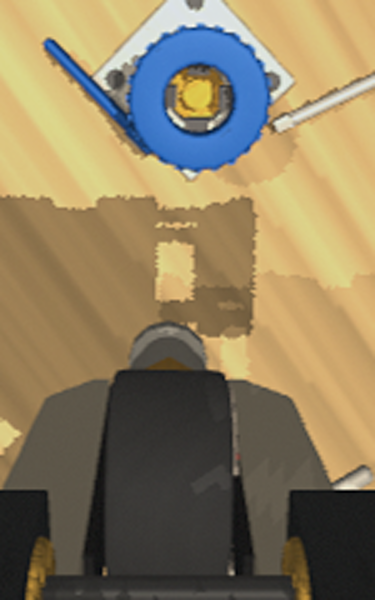

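```bash
python3 - <<'E'
from h import *
a=np.load("w9.npy");C=cam("wrist",dict(tool_pos=a[:3],orientation=a[3:]));Rm=R.from_rotvec(a[3:]).as_matrix()
for t in [(.01,0,.0376),(.0065,0,.0476),(.01,0,.02),(.02,0,-.022),(0.011*0,.011,-.042)]: print(t,proj(C,a[:3]+Rm@np.array(t)))
E
```

```text
(0.01, 0, 0.0376) (np.float64(317.2316526849953), np.float64(255.30359563753942))
(0.0065, 0, 0.0476) (np.float64(317.23284199451683), np.float64(255.36335478505976))
(0.01, 0, 0.02) (np.float64(317.23726891547926), np.float64(265.1915436324711))
(0.02, 0, -0.022) (np.float64(317.23936193655567), np.float64(277.330588957187))
(0.0, 0.011, -0.042) (np.float64(343.70101179015705), np.float64(340.5142997438949))
```

>>> send_rows(
  series=[
    {"wx":-0.003,"wy":-0.008,"wz":0,"dx":2.0,"dy":2.0,"dz":0,"fingers":255},
    {"wx":0,"wy":0,"wz":0,"dx":1.5,"dy":1.5,"dz":-1.5,"fingers":255},
    {"wx":0,"wy":0,"wz":0,"dx":0.4,"dy":0.4,"dz":-2.0,"fingers":255},
    {"wx":0,"wy":0,"wz":0,"dx":0,"dy":0,"dz":-1.5,"fingers":255},
    {"wx":0,"wy":0,"wz":0,"dx":0,"dy":0,"dz":0,"fingers":255},
    {"wx":0,"wy":0,"wz":0,"dx":0,"dy":0,"dz":0,"fingers":255},
  ],
)

```text
t: 7.98
tool_pos: [0.5673, 0.232, 0.2036]
orientation: [2.776, 1.463, -0.006]
force: [-0.1, 0.0, -1.7]
opening: 0.022
```

```bash
python3 snap.py w10; python3 - <<'E'
from h import *
b=cv2.imread("pics/w10.png");cv2.imwrite("pics/w10c.png",cv2.resize(b[190:370,240:400],None,fx=3.3,fy=3.3,interpolation=cv2.INTER_CUBIC))
im=robot.read_camera("scene");cv2.imwrite('pics/sc10c.png',cv2.resize(im[250:370,340:460,::-1],None,fx=5,fy=5,interpolation=cv2.INTER_CUBIC))
E
```

```text
7.9833 [0.5673 0.232  0.2036] [ 2.776   1.4635 -0.0065] [-0.13  0.04 -1.72] 0.022001862942296196
[[ 0.565   0.8251 -0.002 ]
 [ 0.825  -0.565  -0.0049]
 [-0.0052  0.0011 -1.    ]]
```

View pics/w10c.png

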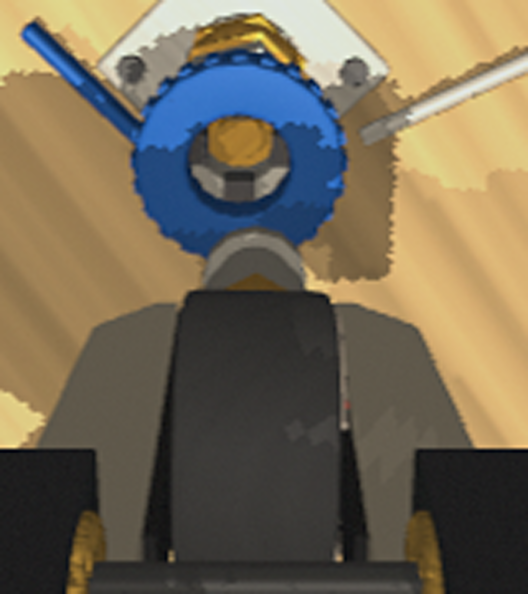

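View pics/sc10c.png

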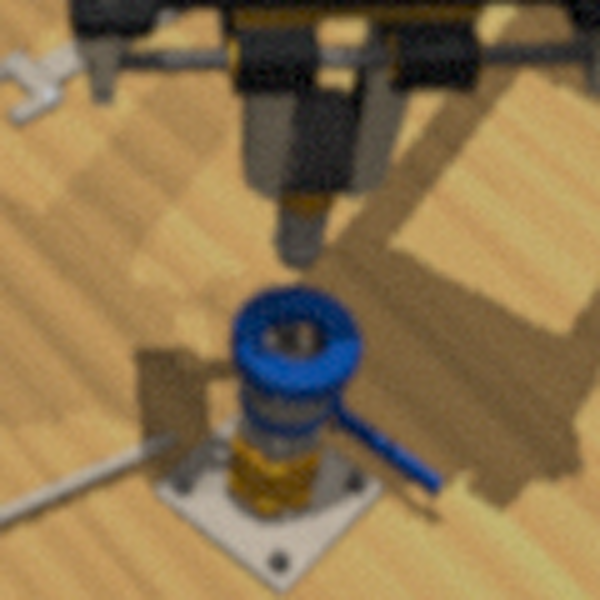

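```bash
python3 - <<'E'
from h import *
a=np.load("w10.npy");C=cam("wrist",dict(tool_pos=a[:3],orientation=a[3:]));Rm=R.from_rotvec(a[3:]).as_matrix()
im=np.ascontiguousarray(cv2.imread("pics/w10.png")[:,:,::-1])
c=blobs(im,(100,110,25),(125,255,255),300)[0]
m=np.zeros(im.shape[:2],np.uint8);cv2.drawContours(m,[c],-1,255,-1);m=cv2.morphologyEx(m,cv2.MORPH_OPEN,cv2.getStructuringElement(2,(21,21)))
c=max(cv2.findContours(m,0,1)[0],key=cv2.contourArea);h=cv2.convexHull(c)
e=cv2.fitEllipse(c);print(cv2.boundingRect(c),e,cv2.fitEllipse(h))
for z in(.113,.12,.127):
  p=onz(C,e[0],z);q=np.linalg.inv(C[1])@np.append(p,1);print(z,p.round(4),(Rm.T@(p-a[:3])).round(4),np.array(e[1])*-q[2]/340.47)
for t in [(.01,0,.0376),(.01,0,.02),(.02,0,-.022)]: print(t,proj(C,a[:3]+Rm@np.array(t)))
E
```

```text
(281, 205, 63, 60) ((311.7391052246094, 235.3094482421875), (57.19083023071289, 63.593135833740234), 83.61871337890625) ((311.97393798828125, 236.8509979248047), (61.856910705566406, 62.875667572021484), 104.08011627197266)
0.113 [0.5682 0.2408 0.113 ] [ 0.0082 -0.0043  0.0906] [0.04472134 0.04972773]
0.12 [0.5694 0.2424 0.12  ] [ 0.0102 -0.0042  0.0835] [0.04349831 0.04836779]
0.127 [0.5707 0.244  0.127 ] [ 0.0122 -0.0041  0.0765] [0.04227529 0.04700786]
(0.01, 0, 0.0376) (np.float64(317.23292597337496), np.float64(255.30154657327373))
(0.01, 0, 0.02) (np.float64(317.23860752235225), np.float64(265.1896961829148))
(0.02, 0, -0.022) (np.float64(317.24101006880403), np.float64(277.3293540760959))
```

>>> send_rows(
  series=[
    {"wx":0.005,"wy":-0.002,"wz":0,"dx":0.2,"dy":1.0,"dz":0,"fingers":255},
    {"wx":0,"wy":0,"wz":0,"dx":0,"dy":0,"dz":-1.2,"fingers":255},
    {"wx":0,"wy":0,"wz":0,"dx":0,"dy":0,"dz":-1.0,"fingers":255},
    {"wx":0,"wy":0,"wz":0,"dx":0,"dy":0,"dz":0,"fingers":255},
    {"wx":0,"wy":0,"wz":0,"dx":0,"dy":0,"dz":0,"fingers":255},
  ],
)

```text
t: 8.5
tool_pos: [0.5714, 0.2425, 0.185]
orientation: [2.78, 1.462, 0.013]
force: [-0.0, 1.0, -2.0]
opening: 0.0219
```

```bash
python3 snap.py w11; python3 - <<'E'
from h import *
b=cv2.imread("pics/w11.png");cv2.imwrite("pics/w11c.png",cv2.resize(b[190:370,240:400],None,fx=3.3,fy=3.3,interpolation=cv2.INTER_CUBIC))
im=robot.read_camera("scene");cv2.imwrite('pics/sc11c.png',cv2.resize(im[250:370,340:460,::-1],None,fx=5,fy=5,interpolation=cv2.INTER_CUBIC))
E
```

```text
8.5 [0.5714 0.2425 0.185 ] [2.7796 1.4623 0.0126] [-0.03  1.01 -1.98] 0.02191137883362092
[[ 0.5664  0.8241  0.0075]
 [ 0.8241 -0.5665  0.003 ]
 [ 0.0067  0.0045 -1.    ]]
```

View pics/w11c.png

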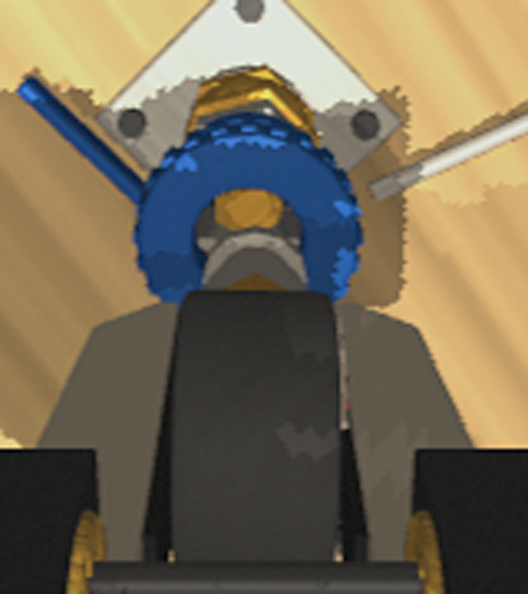

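View pics/sc11c.png

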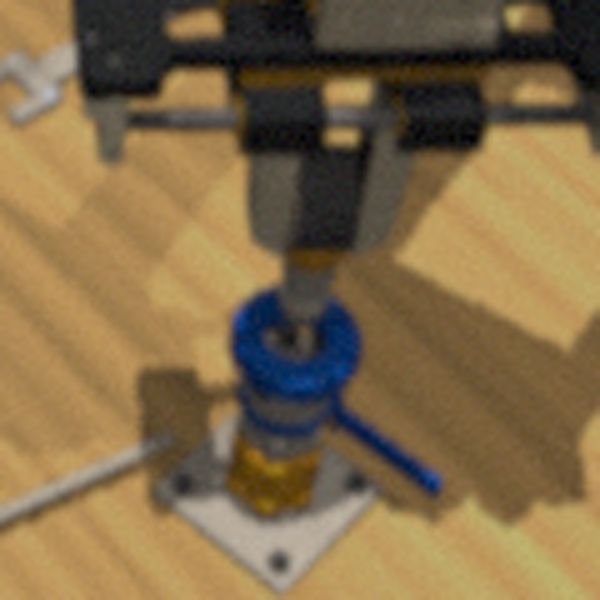

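```bash
python3 - <<'E'
from h import *
a=np.load("w11.npy");C=cam("wrist",dict(tool_pos=a[:3],orientation=a[3:]));Rm=R.from_rotvec(a[3:]).as_matrix()
for z in(.113,.116,.12):
  p=onz(C,(240+248.7/3.3,263.5),z);q=np.linalg.inv(C[1])@np.append(p,1);print(z,p.round(4),(Rm.T@(p-a[:3])).round(4),q[2])
E
```

```text
0.113 [0.5661 0.2366 0.113 ] [-0.0083 -0.0014  0.0719] -0.2531959500722324
0.116 [0.5667 0.2375 0.116 ] [-0.0072 -0.0014  0.0689] -0.250008206524939
0.12 [0.5676 0.2387 0.12  ] [-0.0057 -0.0014  0.0649] -0.24575788179521446
```

>>> send_rows(
  series=[
    {"wx":-0.003,"wy":0.007,"wz":0,"dx":-0.35,"dy":-0.3,"dz":0,"fingers":255},
    {"wx":0,"wy":0,"wz":0,"dx":0,"dy":0,"dz":0,"fingers":255},
    {"wx":0,"wy":0,"wz":0,"dx":0,"dy":0,"dz":0,"fingers":255},
  ],
)

```text
t: 8.85
tool_pos: [0.5677, 0.2391, 0.1856]
orientation: [2.78, 1.463, -0.0]
force: [0.4, 0.5, -1.9]
opening: 0.0221
```

```bash
python3 snap.py w12; python3 - <<'E'
from h import *
b=cv2.imread("pics/w12.png");cv2.imwrite("pics/w12c.png",cv2.resize(b[190:370,240:400],None,fx=3.3,fy=3.3,interpolation=cv2.INTER_CUBIC))
im=robot.read_camera("scene");cv2.imwrite('pics/sc12c.png',cv2.resize(im[250:370,340:460,::-1],None,fx=5,fy=5,interpolation=cv2.INTER_CUBIC))
E
```

```text
8.85 [0.5677 0.2391 0.1856] [ 2.7800e+00  1.4627e+00 -3.0000e-04] [ 0.4   0.5  -1.94] 0.022056153333509337
[[ 5.664e-01  8.241e-01 -0.000e+00]
 [ 8.241e-01 -5.664e-01 -3.000e-04]
 [-3.000e-04  2.000e-04 -1.000e+00]]
```

View pics/w12c.png

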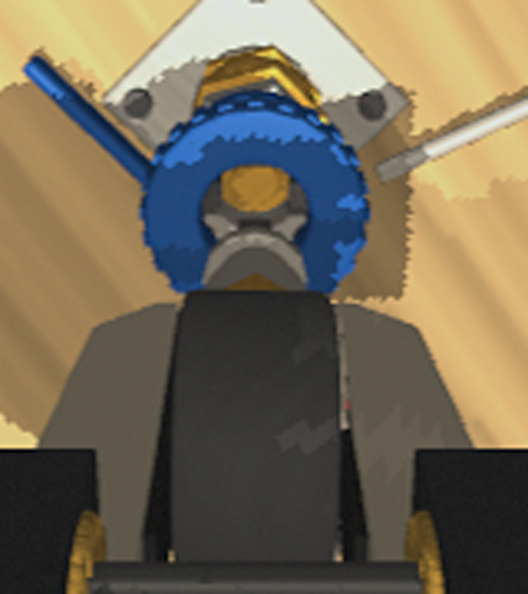

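View pics/sc12c.png

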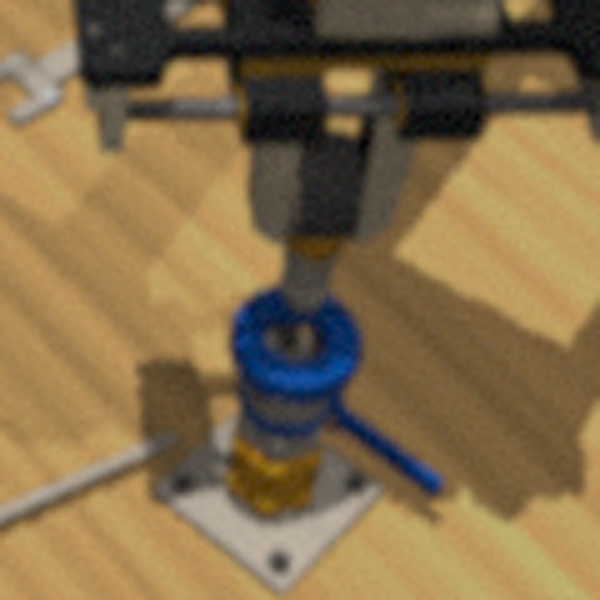

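>>> send_rows(
  series=[
    {"wx":0,"wy":0,"wz":0,"dx":0.1,"dy":-0.05,"dz":-0.6,"fingers":255},
    {"wx":0,"wy":0,"wz":0,"dx":0,"dy":0,"dz":-0.6,"fingers":255},
    {"wx":0,"wy":0,"wz":0,"dx":0,"dy":0,"dz":-0.4,"fingers":255},
    {"wx":0,"wy":0,"wz":0,"dx":0,"dy":0,"dz":0,"fingers":255},
  ],
)

```text
t: 9.28
tool_pos: [0.5691, 0.2387, 0.1684]
orientation: [2.78, 1.462, 0.002]
force: [-0.6, -0.0, -2.6]
opening: 0.0219
```

```bash
python3 snap.py w13; python3 - <<'E'
from h import *
b=cv2.imread("pics/w13.png");cv2.imwrite("pics/w13c.png",cv2.resize(b[190:370,240:400],None,fx=3.3,fy=3.3,interpolation=cv2.INTER_CUBIC))
im=robot.read_camera("scene");cv2.imwrite('pics/sc13c.png',cv2.resize(im[250:370,340:460,::-1],None,fx=5,fy=5,interpolation=cv2.INTER_CUBIC))
E
```

```text
9.2833 [0.5691 0.2387 0.1684] [2.7799e+00 1.4624e+00 1.5000e-03] [-0.57 -0.04 -2.59] 0.021891710435254844
[[ 5.665e-01  8.241e-01  1.100e-03]
 [ 8.241e-01 -5.665e-01  0.000e+00]
 [ 6.000e-04  9.000e-04 -1.000e+00]]
```

View pics/w13c.png

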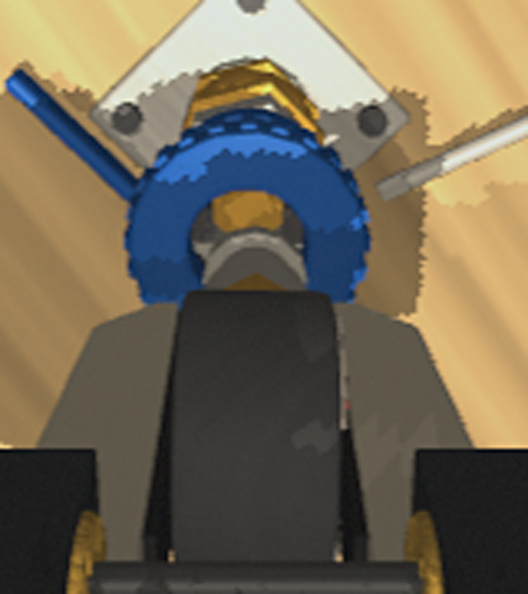

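View pics/sc13c.png

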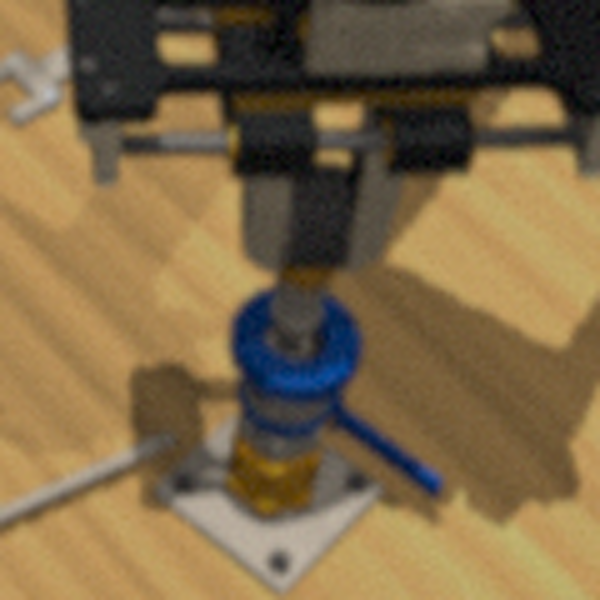

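>>> send_rows(
  series=[
    {"wx":0,"wy":0,"wz":0,"dx":-0.1,"dy":0.04,"dz":-0.4,"fingers":255},
    {"wx":0,"wy":0,"wz":0,"dx":0,"dy":0,"dz":-0.4,"fingers":255},
    {"wx":0,"wy":0,"wz":0,"dx":0,"dy":0,"dz":-0.2,"fingers":255},
    {"wx":0,"wy":0,"wz":0,"dx":0,"dy":0,"dz":0,"fingers":255},
  ],
)

```text
t: 9.72
tool_pos: [0.5685, 0.2393, 0.1587]
orientation: [2.78, 1.462, 0.004]
force: [0.6, 0.1, -2.5]
opening: 0.022
```

>>> send_rows(
  series=[
    {"wx":0,"wy":0.002,"wz":0,"dx":0,"dy":0,"dz":-0.4,"fingers":255},
    {"wx":0,"wy":0,"wz":0,"dx":0,"dy":0,"dz":-0.3,"fingers":255},
    {"wx":0,"wy":0,"wz":0,"dx":0,"dy":0,"dz":0,"fingers":255},
  ],
)

```text
t: 9.97
tool_pos: [0.5686, 0.2394, 0.151]
orientation: [-2.78, -1.463, -0.001]
force: [0.2, 0.4, -1.5]
opening: 0.0219
```

>>> send_rows(
  series=[
    {"wx":0,"wy":0,"wz":0,"dx":0,"dy":0,"dz":-0.3,"fingers":255},
    {"wx":0,"wy":0,"wz":0,"dx":0,"dy":0,"dz":-0.3,"fingers":255},
    {"wx":0,"wy":0,"wz":0,"dx":0,"dy":0,"dz":0,"fingers":255},
  ],
)

```text
t: 10.22
tool_pos: [0.5682, 0.2397, 0.1446]
orientation: [-2.779, -1.463, -0.0]
force: [-0.8, 0.0, -0.6]
opening: 0.0218
```

>>> send_rows(
  series=[
    {"wx":0,"wy":0,"wz":0,"dx":0,"dy":0,"dz":-0.3,"fingers":255},
    {"wx":0,"wy":0,"wz":0,"dx":0,"dy":0,"dz":-0.2,"fingers":255},
  ],
)

```text
t: 10.38
tool_pos: [0.5684, 0.2399, 0.1407]
orientation: [-2.779, -1.463, -0.002]
force: [-4.2, -1.9, 9.4]
opening: 0.022
```

>>> send_rows(
  series=[
    {"wx":0,"wy":0,"wz":0,"dx":-0.1,"dy":-0.05,"dz":-0.1,"fingers":255},
    {"wx":0,"wy":0,"wz":0,"dx":-0.05,"dy":-0.02,"dz":-0.2,"fingers":255},
  ],
)

```text
t: 10.55
tool_pos: [0.5681, 0.2397, 0.1388]
orientation: [-2.779, -1.463, -0.007]
force: [-0.8, 0.4, 0.7]
opening: 0.022
```

>>> send_rows(
  series=[
    {"wx":-0.002,"wy":0.004,"wz":0,"dx":0,"dy":0,"dz":-0.2,"fingers":255},
    {"wx":0,"wy":0,"wz":0,"dx":0,"dy":0,"dz":-0.2,"fingers":255},
  ],
)

```text
t: 10.72
tool_pos: [0.5683, 0.2398, 0.1352]
orientation: [-2.779, -1.463, -0.001]
force: [-3.3, 0.2, 3.2]
opening: 0.022
```

>>> send_rows(
  series=[
    {"wx":0,"wy":0,"wz":0,"dx":-0.05,"dy":0,"dz":-0.2,"fingers":255},
    {"wx":0,"wy":0,"wz":0,"dx":-0.05,"dy":0,"dz":-0.2,"fingers":255},
  ],
)

```text
t: 10.88
tool_pos: [0.5681, 0.2398, 0.1317]
orientation: [2.78, 1.463, 0.003]
force: [-0.7, 0.3, 4.6]
opening: 0.0215
```

>>> send_rows(
  series=[
    {"wx":0,"wy":0,"wz":0,"dx":0,"dy":0,"dz":-0.2,"fingers":255},
    {"wx":0,"wy":0,"wz":0,"dx":0,"dy":0,"dz":-0.1,"fingers":255},
  ],
)

```text
t: 11.05
tool_pos: [0.5684, 0.2399, 0.1289]
orientation: [2.78, 1.463, 0.005]
force: [-1.9, -1.6, 4.0]
opening: 0.0219
```

>>> send_rows(
  series=[
    {"wx":0,"wy":0,"wz":0,"dx":-0.03,"dy":-0.03,"dz":-0.15,"fingers":255},
    {"wx":0,"wy":0,"wz":0,"dx":0,"dy":0,"dz":-0.1,"fingers":255},
  ],
)

```text
t: 11.22
tool_pos: [0.569, 0.2399, 0.1276]
orientation: [2.779, 1.463, 0.008]
force: [-5.3, -1.7, 15.4]
opening: 0.022
```

>>> send_rows(
  series=[
    {"wx":-0.002,"wy":0.004,"wz":0,"dx":-0.06,"dy":0,"dz":0.05,"fingers":255},
    {"wx":0,"wy":0,"wz":0,"dx":0,"dy":0,"dz":0.1,"fingers":255},
  ],
)

```text
t: 11.38
tool_pos: [0.5687, 0.2399, 0.1293]
orientation: [2.779, 1.463, 0.003]
force: [2.3, 1.1, -6.0]
opening: 0.0219
```

```bash
python3 snap.py w14; python3 - <<'E'
from h import *
b=cv2.imread("pics/w14.png");cv2.imwrite("pics/w14c.png",cv2.resize(b[190:370,240:400],None,fx=3.3,fy=3.3,interpolation=cv2.INTER_CUBIC))
im=robot.read_camera("scene");cv2.imwrite('pics/sc14c.png',cv2.resize(im[250:370,340:460,::-1],None,fx=5,fy=5,interpolation=cv2.INTER_CUBIC))
E
```

```text
11.3833 [0.5687 0.2399 0.1293] [2.7791 1.4626 0.0029] [ 2.33  1.06 -5.99] 0.021899578809696223
[[ 5.662e-01  8.243e-01  2.100e-03]
 [ 8.243e-01 -5.662e-01 -1.000e-04]
 [ 1.200e-03  1.800e-03 -1.000e+00]]
```

View pics/w14c.png

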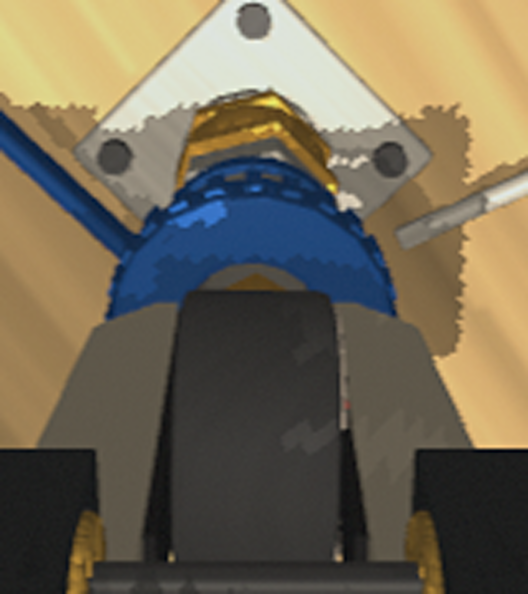

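View pics/sc14c.png

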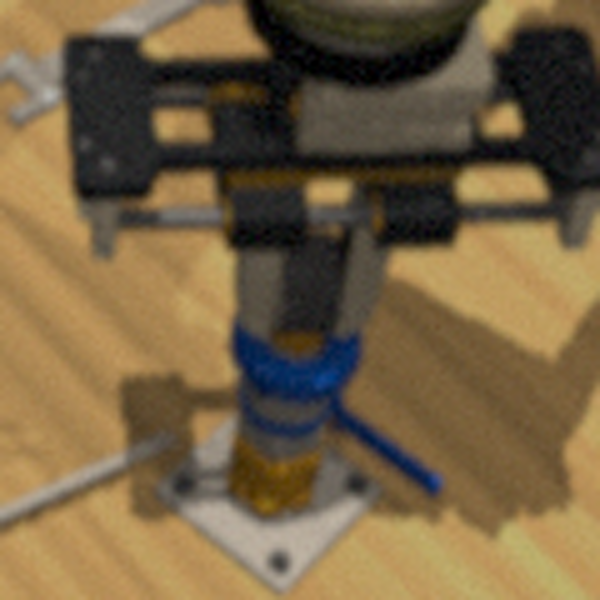

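>>> send_rows(
  series=[
    {"wx":0,"wy":0.001,"wz":0,"dx":0,"dy":0,"dz":0.1,"fingers":255},
  ],
)

```text
t: 11.57
tool_pos: [0.5686, 0.2398, 0.1294]
orientation: [2.78, 1.463, 0.001]
force: [2.8, 1.3, -6.6]
opening: 0.022
```

>>> send_rows(
  series=[
    {"wx":0,"wy":0,"wz":0,"dx":-0.03,"dy":0,"dz":0.2,"fingers":255},
    {"wx":0,"wy":0,"wz":0,"dx":0,"dy":0,"dz":0.2,"fingers":255},
  ],
)

```text
t: 11.73
tool_pos: [0.5671, 0.2393, 0.1295]
orientation: [-2.78, -1.463, 0.004]
force: [8.6, 4.0, -15.5]
opening: 0.0216
```

>>> send_rows(
  series=[
    {"wx":0.001,"wy":-0.003,"wz":0,"dx":0.1,"dy":0.05,"dz":0.15,"fingers":255},
    {"wx":0,"wy":0,"wz":0,"dx":0.05,"dy":0.02,"dz":0.15,"fingers":255},
  ],
)

```text
t: 11.9
tool_pos: [0.5673, 0.2394, 0.1294]
orientation: [-2.78, -1.463, 0.006]
force: [4.0, 2.7, -12.8]
opening: 0.0219
```

>>> send_rows(
  series=[
    {"wx":0.001,"wy":-0.003,"wz":0,"dx":0.07,"dy":0.03,"dz":0.28,"fingers":255},
    {"wx":0,"wy":0,"wz":0,"dx":0.05,"dy":0.02,"dz":0.28,"fingers":255},
  ],
)

```text
t: 12.07
tool_pos: [0.567, 0.2394, 0.1297]
orientation: [-2.78, -1.462, 0.008]
force: [10.8, 3.6, -26.0]
opening: 0.0219
```

>>> send_rows(
  series=[
    {"wx":0.001,"wy":-0.003,"wz":0,"dx":0.1,"dy":0.03,"dz":0.02,"fingers":255},
  ],
)

```text
t: 12.15
tool_pos: [0.5677, 0.2397, 0.1292]
orientation: [-2.78, -1.462, 0.004]
force: [-1.7, -0.2, 4.3]
opening: 0.0218
```

>>> send_rows(
  series=[
    {"wx":0,"wy":-0.002,"wz":0,"dx":0.03,"dy":0,"dz":0.15,"fingers":255},
    {"wx":0,"wy":0,"wz":0,"dx":0.05,"dy":0.02,"dz":0.2,"fingers":255},
  ],
)

```text
t: 12.32
tool_pos: [0.5672, 0.2395, 0.1297]
orientation: [-2.78, -1.462, 0.007]
force: [9.0, 2.7, -24.2]
opening: 0.0217
```

>>> send_rows(
  series=[
    {"wx":0,"wy":-0.003,"wz":0,"dx":0.08,"dy":0.03,"dz":0.06,"fingers":255},
    {"wx":0,"wy":0,"wz":0,"dx":0,"dy":0,"dz":0.06,"fingers":255},
    {"wx":0,"wy":0,"wz":0,"dx":0,"dy":0,"dz":0.06,"fingers":255},
  ],
)

```text
t: 12.57
tool_pos: [0.5672, 0.2396, 0.1296]
orientation: [2.78, 1.462, -0.006]
force: [6.3, 2.4, -15.8]
opening: 0.0219
```

>>> send_rows(
  series=[
    {"wx":0,"wy":0,"wz":0,"dx":0,"dy":0,"dz":0.06,"fingers":255},
    {"wx":0,"wy":0,"wz":0,"dx":0,"dy":0,"dz":0.06,"fingers":255},
  ],
)

```text
t: 12.73
tool_pos: [0.5672, 0.2396, 0.1295]
orientation: [2.78, 1.462, -0.006]
force: [5.3, 2.6, -15.2]
opening: 0.0218
```

Steady 15 N pull and the gauge holds. Relax the pull, then open.

>>> send_rows(
  series=[
    {"wx":0.001,"wy":-0.002,"wz":0,"dx":0.06,"dy":0.03,"dz":-0.05,"fingers":255},
    {"wx":0,"wy":0,"wz":0,"dx":0,"dy":0,"dz":-0.02,"fingers":255},
    {"wx":0,"wy":0,"wz":0,"dx":0,"dy":0,"dz":0,"fingers":255},
  ],
)

```text
t: 12.98
tool_pos: [0.5675, 0.2398, 0.1295]
orientation: [2.78, 1.462, -0.004]
force: [4.8, 1.5, -11.7]
opening: 0.022
```

>>> send_rows(
  series=[
    {"wx":0.001,"wy":-0.002,"wz":0,"dx":0.05,"dy":0.02,"dz":-0.06,"fingers":255},
    {"wx":0,"wy":0,"wz":0,"dx":0,"dy":0,"dz":-0.05,"fingers":255},
    {"wx":0,"wy":0,"wz":0,"dx":0,"dy":0,"dz":0,"fingers":255},
  ],
)

```text
t: 13.23
tool_pos: [0.5677, 0.2398, 0.1295]
orientation: [2.779, 1.462, -0.001]
force: [1.2, 0.3, -10.4]
opening: 0.0217
```

>>> send_rows(
  series=[
    {"wx":0,"wy":0,"wz":0,"dx":0,"dy":0,"dz":-0.08,"fingers":255},
    {"wx":0,"wy":0,"wz":0,"dx":0,"dy":0,"dz":-0.06,"fingers":255},
  ],
)

```text
t: 13.4
tool_pos: [0.5679, 0.2399, 0.1293]
orientation: [2.779, 1.462, 0.001]
force: [-1.3, -1.0, -1.7]
opening: 0.0216
```

>>> send_rows(
  series=[
    {"wx":0,"wy":0,"wz":0,"dx":0,"dy":0,"dz":0,"fingers":130},
    {"wx":0,"wy":0,"wz":0,"dx":0,"dy":0,"dz":0,"fingers":130},
    {"wx":0,"wy":0,"wz":0,"dx":0,"dy":0,"dz":0,"fingers":130},
    {"wx":0,"wy":0,"wz":0,"dx":0,"dy":0,"dz":0,"fingers":130},
  ],
)

```text
t: 13.73
tool_pos: [0.5702, 0.2406, 0.1326]
orientation: [2.778, 1.462, 0.01]
force: [-0.3, 0.5, 0.1]
opening: 0.043
```

```bash
python3 snap.py w15; python3 - <<'E'
from h import *
b=cv2.imread("pics/w15.png");cv2.imwrite("pics/w15c.png",cv2.resize(b[190:370,220:420],None,fx=3,fy=3,interpolation=cv2.INTER_CUBIC))
E
```

```text
13.7333 [0.5702 0.2406 0.1326] [2.7782 1.4617 0.0098] [-0.31  0.47  0.07] 0.04300918884209975
[[ 5.664e-01  8.241e-01  6.600e-03]
 [ 8.241e-01 -5.664e-01  8.000e-04]
 [ 4.400e-03  5.000e-03 -1.000e+00]]
```

View pics/w15c.png

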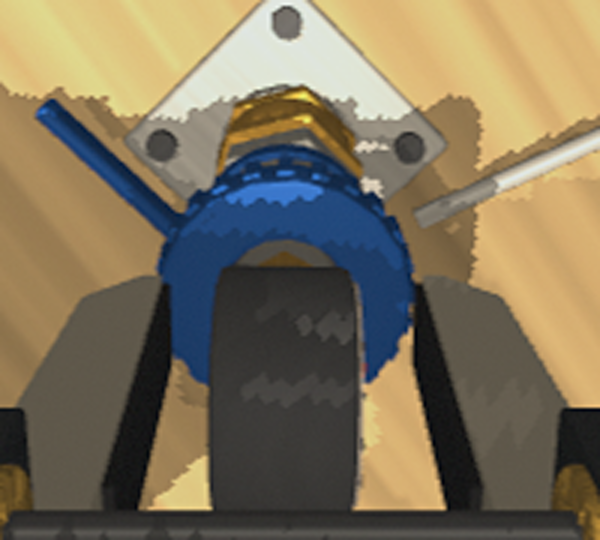

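Clear on both sides of the case. Lift straight up and back away.

>>> send_rows(
  series=[
    {"wx":0,"wy":0.006,"wz":0,"dx":-0.1,"dy":0,"dz":0.8,"fingers":130},
    {"wx":0,"wy":0,"wz":0,"dx":0,"dy":0,"dz":1.5,"fingers":130},
    {"wx":0,"wy":0,"wz":0,"dx":0,"dy":0,"dz":2.0,"fingers":130},
    {"wx":0,"wy":0,"wz":0,"dx":0,"dy":0,"dz":2.5,"fingers":130},
    {"wx":0,"wy":0,"wz":0,"dx":0,"dy":0,"dz":3.0,"fingers":130},
    {"wx":0,"wy":0,"wz":0,"dx":-2.0,"dy":-3.0,"dz":2.0,"fingers":130},
    {"wx":0,"wy":0,"wz":0,"dx":-2.0,"dy":-3.0,"dz":0,"fingers":130},
    {"wx":0,"wy":0,"wz":0,"dx":-2.0,"dy":-3.0,"dz":0,"fingers":130},
    {"wx":0,"wy":0,"wz":0,"dx":0,"dy":0,"dz":0,"fingers":130},
    {"wx":0,"wy":0,"wz":0,"dx":0,"dy":0,"dz":0,"fingers":130},
  ],
)

```text
t: 14.62
tool_pos: [0.5054, 0.1479, 0.2596]
orientation: [-2.778, -1.466, 0.002]
force: [-0.3, 0.3, -0.6]
opening: 0.0453
```

```bash
python3 snap.py w16; python3 - <<'E'
from h import *
im=robot.read_camera("scene");cv2.imwrite("pics/sc16.png",im[:,:,::-1]);cv2.imwrite('pics/sc16c.png',cv2.resize(im[230:370,330:470,::-1],None,fx=4,fy=4,interpolation=cv2.INTER_CUBIC))
cv2.imwrite("pics/top16.png",robot.read_camera("top")[:,:,::-1])
E
```

```text
14.6167 [0.5054 0.1479 0.2596] [-2.7782e+00 -1.4656e+00  2.4000e-03] [-0.28  0.3  -0.65] 0.04528375139363072
[[ 5.646e-01  8.254e-01 -1.600e-03]
 [ 8.254e-01 -5.646e-01 -2.000e-04]
 [-1.100e-03 -1.200e-03 -1.000e+00]]
```

View pics/sc16c.png

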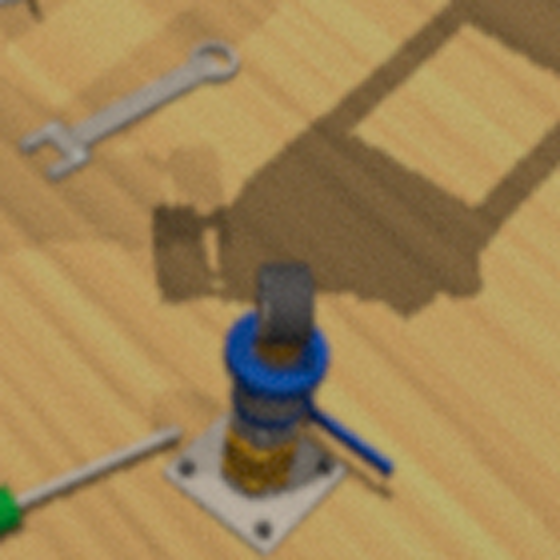

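View pics/w16.png

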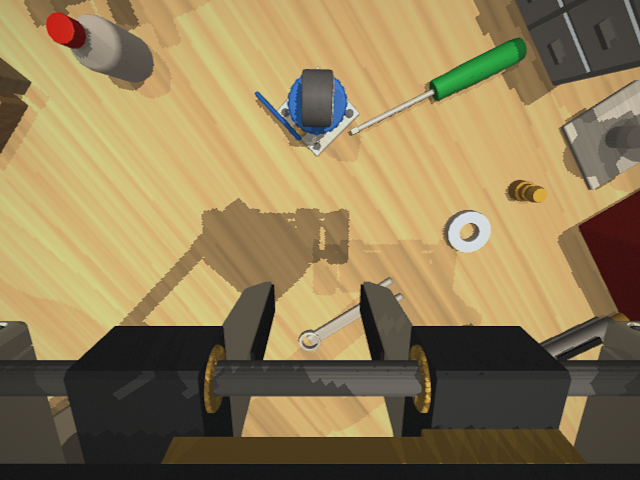

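View pics/top16.png

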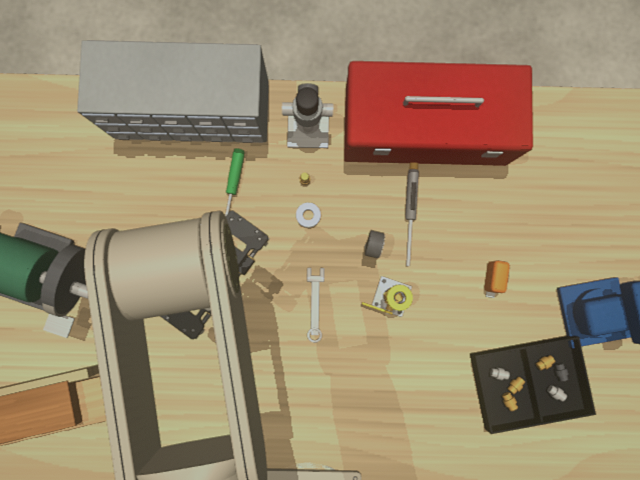

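```bash
python3 -c "
from plant import robot
print(robot.read_state()['t'],robot.close_job())"
```

```text
the job is handed in; nothing more can be done
14.7667 None
```

The gauge is now locked and upright in the blue (regulated) outlet, and the job is handed in at t = 14.8 s.

- **Release:** I pressed the yellow collar about 3.5 mm (9 N) with both fingertips. The gauge sprang up, and I gripped the case and lifted it out.
- **Insertion:** I pushed the plug down into the blue outlet to a firm stop at about 17 N up the plug axis. Backing off was met with resistance straight away, so it had latched.
- **Pull test:** I held a steady pull of 15 to 16 N on the reading (about 13.5 N net of the gauge's weight), and the tool height stayed at 0.1293 to 0.1297 m. The pull was hard to set finely: two readings on the way overshot to 24 and 26 N, with up to about 11 N sideways. That stayed below the 35 N limit, going by the readings at the end of each move.
- **Last pictures:** The gauge stands upright with its hex just above the raised blue collar, and the gripper is well clear. The yellow outlet is empty. The wrench, tape roll, spare plug, tape measure and the loose larger gauge are where they were in the first top view. In that view the arm hid the outlet, the oiler and part of the screwdriver. Those show in the wrist and scene pictures only, where they look undisturbed.

The blue collar's height was only estimated from its apparent size (about 113 to 118 mm). I judged the lock by the forces and how far the plug went in, not by a measured height.

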